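Clear the clay board, tray three test discs and wind the drying timer

TASK

Clear up the potter's board for drying: first put every dry clay offcut lying there into the grey reclaim bin, next lay three of the four round test discs flat in the shallow plywood tray, side by side, and leave the fourth out on the work surface. Last, wind the timer's key clockwise, turn by turn, until it is fully wound. Leave the stone, the glaze jar, the dish and the wooden rib where they are.

Things in the scene. Friction and masses are not known exactly. Their poses are not given: they have to be found in the camera images.
- board: White work board fixed on the table, 300 (x) x 400 (y) x 10 mm thick; its top is at z = 10 mm. Origin: centre of its underside. The offcuts, discs, pebble and jar start spread on it about 85 to 100 mm apart.
- bin: Reclaim bin: fixed grey plastic open box, 150 (its x) x 170 (its y) x 80 mm high, walls and floor 5 mm. Origin: centre of its underside. It stands beside the board, left or right.
- tray: Drying tray: fixed shallow plywood tray, 170 x 170 x 20 mm high, walls and floor 5 mm (inside 160 x 160). Origin: centre of its underside. It stands on the other side of the board from the bin.
- offcut1: hard, dry clay offcut, grey-brown, short bar 46 x 22 x 20 mm high with a corner of a turned block poking out of its +x end (to x = +33 mm). Origin: centre of the underside of its main block (as it lies at the start), z up, x along the main block; grip the main block across y at the origin. Absent in some runs.
- offcut2: hard, dry clay offcut, grey-brown, L-shape: bar 46 x 22 x 18 mm high, with a 18 x 18 mm leg on its +y side near the +x end (leg centre at x = +14, y = +16 mm; grip beside it, at x = -9 mm). Origin: centre of the underside of its main block (as it lies at the start), z up, x along the main block; grip the main block across y there. Absent in some runs.
- offcut3: hard, dry clay offcut, grey-brown, stepped lump: slab 48 x 26 x 14 mm, with a 26 x 26 x 12 mm step on top (centre x = -7 mm; 26 mm high in all). Origin: centre of the underside of its main block (as it lies at the start), z up, x along the main block; grip the main block across y at the origin. Absent in some runs.
- offcut4: hard, dry clay offcut, grey-brown, stub 36 x 24 x 26 mm high with a lower turned block (28 mm wide, 20 mm high) at its -x end (to x = -29 mm). Origin: centre of the underside of its main block (as it lies at the start), z up, x along the main block; grip the main block across y at the origin. Absent in some runs.
- offcut5: hard, dry clay offcut, grey-brown, bar 52 x 20 x 22 mm high with a slanted lump 32 mm wide, 16 mm high, near its -x end (centre x = -18 mm). Origin: centre of the underside of its main block (as it lies at the start), z up, x along the main block; grip the main block across y at the origin. Absent in some runs.
- disc1: Test disc: pale fired clay, round, 44 mm diameter, 12 mm thick, lying flat on the board. Origin: the middle of the disc (6 mm above its underside), z along its axis; either face may be up. All four discs are alike.
- disc2: Test disc: pale fired clay, round, 44 mm diameter, 12 mm thick, lying flat on the board. Origin: the middle of the disc (6 mm above its underside), z along its axis; either face may be up. All four discs are alike.
- disc3: Test disc: pale fired clay, round, 44 mm diameter, 12 mm thick, lying flat on the board. Origin: the middle of the disc (6 mm above its underside), z along its axis; either face may be up. All four discs are alike.
- disc4: Test disc: pale fired clay, round, 44 mm diameter, 12 mm thick, lying flat on the board. Origin: the middle of the disc (6 mm above its underside), z along its axis; either face may be up. All four discs are alike.
- timer: Wind-up bench timer: fixed white box 90 x 90 x 45 mm high with a key on top, at the far left or far right beside the board. Origin: centre of its underside; the key's axis is upright through it.
- key (a joint): Angle of the timer's key, rad: grows as the key is turned clockwise seen from above. Starts at 0 to 0.5; a firm stop at 5.8 is fully wound. The ratchet friction holds it where it is let go; a light spring and this friction together resist winding with 0.08 to 0.13 N m. A hand turning it back would unwind it.
- key_grip (a point): Centre of the key's flat steel bar, on the turning axis, 72 mm above the table. The bar is 44 mm long (along this frame's x), 10 mm thick (y), 28 mm tall (z, 58 to 86 mm above the table); 13 mm are free between the bar and the timer's top.
- jar_crate: Fixed wooden crate with four glaze jars, 100 x 100 x 62 mm high, on the other far side from the timer; leave alone. Origin: centre of its underside.
- pebble: Smooth dark stone, round, 42 mm diameter, 16 mm high, a burnishing tool lying on the board among the clay; not debris. Origin: centre of its underside.
- glaze_jar: Small closed jar of glaze standing on the board, 42 mm diameter, 50 mm high; not debris. Origin: centre of its underside.
- dish: U-shaped unfired clay dish, 115 x 120 x 45 mm high, standing beyond the board; leave alone. Origin: centre of its underside.
- rib: Flat wooden shaping rib, 100 x 45 x 8 mm, lying beyond the board; leave alone. Origin: centre of its underside.
Mind the look-alikes: they are no part of the job. What is shaped like the offcut1 but blue or turquoise is not meant. Leave any orange look-alike of the disc3 alone.

How it is judged:
By the outcome, as a careful person would: the job done as asked, in the order asked, and still so for the second after the job is handed in, with the robot touching nothing.
Of offcut1, offcut2, offcut3, offcut4, offcut5 only 3 to 5 are there at a start; the rules pass over those that are not, and their reading is None.
At some moment in a run one of offcut1, offcut2, offcut3, offcut4, offcut5, disc1, disc2, disc3, disc4 may be knocked a few centimetres aside while the robot is not near it.
Once in a run the grip may slacken for a moment while it holds something.
It also fails if it takes over 210 s, if anything falls off the work surface, if the arm or the gripper's body presses on something with over 40 N, if the wrist force passes 120 N, or if a joint passes its speed limit or range.

ROBOT

A 7-joint arm with a two-finger parallel gripper is mounted at the origin on the work surface. World frame = base frame: x ahead of the robot, y to its left, z up, the work surface at z = 0. Lengths are in mm, angles in rad, forces in N, time in s.
With the tool pointing down it reaches from about 400 to 875 mm from the base axis. Payload 4.4 kg.
Tool frame: the origin (TCP) lies on the centre line of the jaws, within the pads' length; the fingertips stand 14 mm ahead of it and the grasp point (between the pads) lies 5 mm behind it (tips_ahead is the distance from the TCP to the fingertips, in mm); z points along the fingers, y is the line along which they close (so a half turn about z gives the same grasp; the last joint's range is limited). The gripper opens to 85 mm and grips with 20 to 120 N. Pads are 22 mm wide; open, the fingers measure 114 mm over their backs; the gripper's body (76 mm by 85 mm) begins 54 mm behind the grasp point. The pads swing forward as they close: fully open they stand 13 mm farther back than shut.
Start: joints at [-1.194, 0.628, 0.038, 1.517, -0.027, 0.996, -0.02], TCP at [278.486, 587.336, 245.313] pointing down, gripper open.
Joint ranges: [-3.06, 3.06], [-0.37, 2.12], [-1.25, 1.32], [0.18, 2.47], [-1.1, 4.24], [0.23, 1.98], [-2.94, 2.94]. Speed limits (rad/s): [2.57, 2.57, 3.14, 3.14, 3.14, 3.14, 3.14].

INTERFACE

Orientations are given as [roll, pitch, yaw] about the fixed x, y, z axes, in that order (R = Rz(yaw) Ry(pitch) Rx(roll)).
In Python, from cell import * gives the robot as it stands.
- The arm moves only by the tool move_arm, never from a script. Its argument "rows" is text: rows parted by semicolons, each of 7 numbers parted by spaces: the shift along the tool's x, y, z scaled (see below), then the turn, a rotation vector about the tool's x, y, z scaled (see below), then the closure, from -1 (fully open) to 1 (shut). A call has 1 to 12 rows; each row is the pose to reach, as a shift and turn from the pose commanded when the call began, along the tool's axes at that moment; what a row does not reach only later rows make up. The controller multiplies each number of a shift by 0.3 m and each number of a turn by pi/2 rad. A row lasts 1/12 s, in which the tool goes at most 41.7 mm and 7.16 degrees, less where a joint would pass 70% of its speed; a pose out of reach is approached as far as the arm can. A call with a number of a shift or a turn outside -1 to 1 is refused whole. A call with a gripper value outside its range is refused whole. The fingers move at their own pace and stop on an object; the grip force is fixed at half the most. Time passes only in rows, so rows that repeat a pose let the fingers close. It gives the time, the measured TCP pose, the force, the opening and the grip force at its end, in the units of the state.
- read_state(): the state, without advancing time (a new reading comes with each control period).
- get_image(name): name is "scene" or "top"; returns a dict with "img" (400x640x3 uint8, red, green, blue), "vfov" (degrees; the focal length in pixels is half the picture's height over the tangent of half this angle, whatever the lens; pixels are square), "cx", "cy" (the principal point, pixels), "extrinsics" (4x4, takes a point from camera to world coordinates). Camera axes: x right, y up, looking along -z (the intrinsics and any distortion apply to the point x, -y, -z); pixel columns grow to the right and rows downward; lengths in mm; the calibration is good to about 2 mm. A picture is of the moment at which its call begins. There is no depth.
- finish_job(): hands the job in; it is judged then, once.
The state is a dict: "clock": time; "qpos": joint angles; "qd": joint speeds; "tau": joint torques, N m; "eef_pos": TCP position; "tool_rot": TCP orientation; "force": force on the tool from outside, world axes, zero at the start; "torque": the same for the moment, N m; "width": finger opening in mm; "gripper_force": force on a finger pad.
Only numpy, scipy, OpenCV 4.12 (cv2) and the standard library are available. Lean on these libraries where they do the work, as an engineer would, in place of code of your own. Each camera call takes 0.05 s, during which the arm holds its last target. There are 200 camera calls.

## Working session

There is one attempt and no reset: what is moved stays moved. The work goes in short steps, Python scripts to look and compute and a tool call to move; the robot and the scene stay as the last step left them, time stands still between calls to the robot, and variables do not carry over. Pictures are saved under pics/ and viewed, at most 14 in all, crops included, and the job is handed in when it is done.

Besides the shell and the picture viewer there is one more tool, called after "Call:" by a JSON object that holds its "method" and its "body". move_arm: Moves the arm, as the interface text tells. Its arguments: {"type":"object","properties":{"rows":{"type":"string"}},"required":["rows"]}

```bash
mkdir -p pics; ls; python3 - <<'E'
from cell import *
import cv2
for n in("top","scene"):
    d=get_image(n); cv2.imwrite(f"pics/{n}0.png",d["img"][:,:,::-1]); print(n,d["vfov"],d["cx"],d["cy"],d["extrinsics"],[k for k in d if k!="img"])
print(read_state())
E
```

```text
pics
top 42.23928094012358 310.6136921785764 198.80437036353564 [[-4.44983114e-03  9.82409020e-01 -1.86688820e-01  2.56640448e+02]
 [-9.99977771e-01 -3.44451234e-03  5.70903083e-03  2.05817334e+01]
 [ 4.96555144e-03  1.86710075e-01  9.82402510e-01  1.40763440e+03]
 [ 0.00000000e+00  0.00000000e+00  0.00000000e+00  1.00000000e+00]] ['vfov', 'cx', 'cy', 'extrinsics']
scene 49.7809810549815 312.40711913712863 199.6146328719034 [[-5.44096756e-01 -5.04285097e-01  6.70563391e-01  1.46021017e+03]
 [ 8.38989577e-01 -3.34088292e-01  4.29513100e-01  6.32813159e+02]
 [ 7.43032215e-03  7.96292380e-01  6.04866296e-01  9.38630762e+02]
 [ 0.00000000e+00  0.00000000e+00  0.00000000e+00  1.00000000e+00]] ['vfov', 'cx', 'cy', 'extrinsics']
{'clock': 0.1, 'qpos': array([-1.19379783,  0.62923846,  0.03848183,  1.51825542, -0.02701333,
        0.9963282 , -0.01998071]), 'qd': array([-0.00029862, -0.00289218, -0.00122939, -0.00280199,  0.00100097,
        0.0024761 , -0.00265868]), 'tau': array([ 3.04119414e-03, -5.64535975e+01,  1.23046428e+00, -1.93975210e+01,
        1.12814549e-02,  5.30816716e-03, -9.71583347e-06]), 'eef_pos': array([278.26304558, 586.83172487, 244.49557476]), 'tool_rot': array([-3.13988240e+00,  2.69669886e-05,  2.69877651e+00]), 'force': array([-0.19508003,  0.64059554, -0.13358762]), 'torque': array([0.01148552, 0.02937147, 0.02651027]), 'gripper_force': 0.0, 'width': 85.30776377100416}
```

View pics/top0.png

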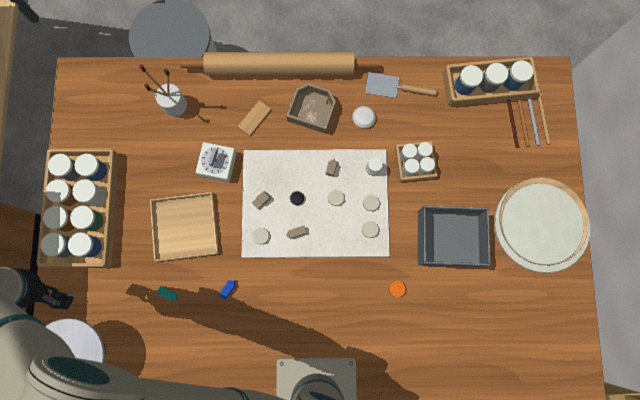

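View pics/scene0.png

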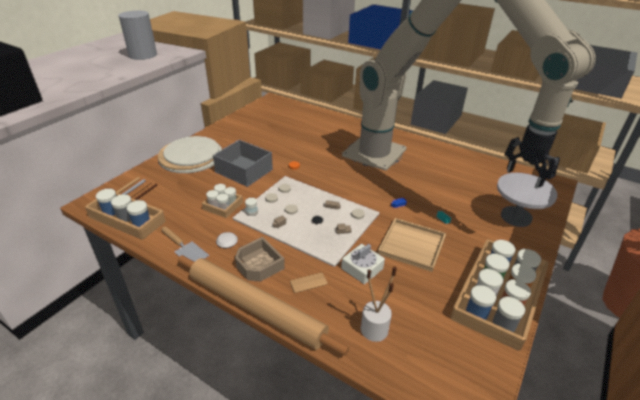

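The top view shows three offcuts at about (332,168), (261,201) and (298,232). The discs are at (336,198), (371,203), (371,230) and (261,236), and the pebble is at (297,198). The bin is at right (455,237), with the tray (184,227) and timer (215,160) at left. The scene view agrees.

```bash
cat > h.py <<'E'
from cell import *
import cv2, numpy as np
from scipy.spatial.transform import Rotation as R
def p2w(d,u,v,z):
    f=200/np.tan(np.radians(d["vfov"]/2)); E=d["extrinsics"]
    r=E[:3,:3]@np.array([(u-d["cx"])/f,-(v-d["cy"])/f,-1]); o=E[:3,3]
    return (o+r*(z-o[2])/r[2])
def w2p(d,p):
    f=200/np.tan(np.radians(d["vfov"]/2)); E=d["extrinsics"]
    c=E[:3,:3].T@(np.array(p)-E[:3,3]); return d["cx"]+f*c[0]/-c[2], d["cy"]-f*c[1]/-c[2]
def rel(target,rpy,base=None,baserot=None):
    "shift & turn in move units from commanded pose to target"
    s=read_state(); p=s["eef_pos"] if base is None else np.array(base); M=R.from_euler("xyz",s["tool_rot"] if baserot is None else baserot)
    return np.round(M.inv().apply(np.array(target)-p)/300,4), np.round((M.inv()*R.from_euler("xyz",rpy)).as_rotvec()/(np.pi/2),4)
E
python3 - <<'E'
from h import *
d=get_image("top"); im=d["img"]; hsv=cv2.cvtColor(im,cv2.COLOR_RGB2HSV)
for n,uv,z in [("boardTL",(243,150),10),("TR",(387,150),10),("BR",(389,257),10),("BL",(242,257),10),("bin",[455,237],80),("tray",(184,227),20),("timer",(215,160),45)]: print(n,p2w(d,*uv,z).round())
u0,v0,u1,v1=240,145,395,262
c=im[v0:v1,u0:u1]; cv2.imwrite("pics/crop0.png",cv2.resize(c,None,fx=5,fy=5,interpolation=cv2.INTER_CUBIC)[:,:,::-1])
c=im[138:190,190:242]; cv2.imwrite("pics/timer0.png",cv2.resize(c,None,fx=8,fy=8,interpolation=cv2.INTER_CUBIC)[:,:,::-1])
for (u,v) in [(332,168),(261,201),(298,232),(336,198),(371,203),(371,230),(261,236),(297,198),(250,170)]: print((u,v),im[v,u],hsv[v,u])
E
```

```text
boardTL [662. 201.  10.]
TR [ 661. -202.   10.]
BR [ 362. -198.   10.]
BL [364. 198.  10.]
bin [ 407. -359.   80.]
tray [444. 354.  20.]
timer [624. 272.  45.]
(332, 168) [149 135 113] [ 18  62 149]
(261, 201) [152 136 118] [ 16  57 152]
(298, 232) [155 144 120] [ 21  58 155]
(336, 198) [195 190 169] [ 24  34 195]
(371, 203) [195 190 169] [ 24  34 195]
(371, 230) [200 192 173] [ 21  34 200]
(261, 236) [201 193 177] [ 20  30 201]
(297, 198) [42 54 47] [73 57 54]
(250, 170) [219 216 204] [ 24  17 219]
```

View pics/crop0.png

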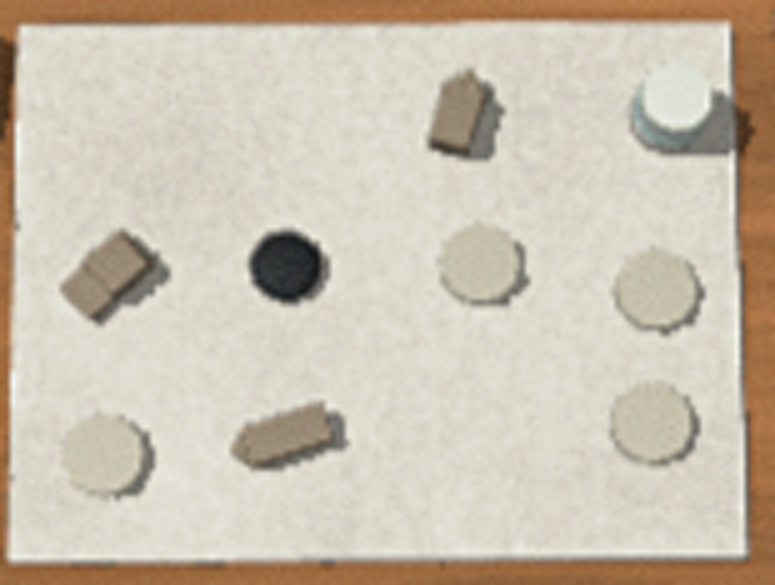

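View pics/timer0.png

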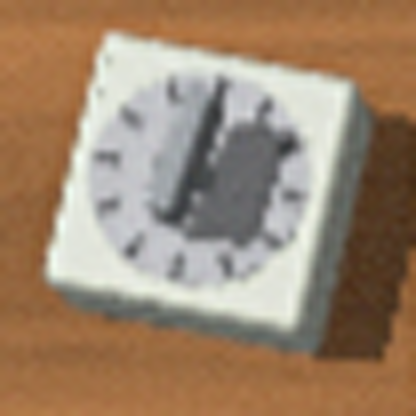

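The crop resolves three offcuts. Offcut4-like is at (457,115), with its tip up. Offcut1-like is at (286,431), with its tip left. Stepped offcut3 is at (118,263), with its step at upper right. The timer key bar runs from (160,205) to (215,95) in its crop, lengthwise near up-down.

```bash
cat >> h.py <<'E'
def cc(d,u,v,z): return p2w(d,240+u/5-.4,145+v/5-.4,z)   # crop0 -> world
def detect(d):
    "blobs on board: offcut and disc centroids/angles at top plane"
    hsv=cv2.cvtColor(d["img"],cv2.COLOR_RGB2HSV); h,s,v=[hsv[:,:,i].astype(int) for i in range(3)]
    m=np.zeros(h.shape,bool); m[140:270,235:400]=1
    for n,k,z,lo in [("off",(v>105)&(v<172)&(s>47)&(s<85)&(h>11),34,30),("disc",(v>178)&(v<212)&(s>=26)&(s<46),22,90)]:
        k=cv2.morphologyEx((k&m).astype(np.uint8),cv2.MORPH_OPEN,np.ones((3,3),np.uint8))
        N,L,S,C=cv2.connectedComponentsWithStats(k)
        for i in range(1,N):
            if S[i,4]<lo: continue
            pts=np.array([p2w(d,u,v,z)[:2] for v,u in zip(*np.where(L==i))])
            w,V=np.linalg.eigh(np.cov(pts.T)); a=np.degrees(np.arctan2(V[1,1],V[0,1]))%180
            print(n,S[i,4],C[i].round(1),"xy",pts.mean(0).round(1),"axis",round(a,1),"sd",np.sqrt(w).round(1))
E
python3 - <<'E'
from h import *
d=get_image("top")
for n,t,b,z in [("A",(457,115),[(447,146),(474,75)],36),("B",(286,431),[(326,418),(240,445)],30),("C",(118,263),[(80,303),(137,247)],36)]:
    p,q=cc(d,*b[0],z),cc(d,*b[1],z); w=q-p
    print(n,cc(d,*t,z).round(1),"axis",np.degrees(np.arctan2(w[1],w[0])).round(1),"len",np.linalg.norm(w).round(1))
for c in [(480,263),(657,288),(653,422),(104,454)]: print("disc",cc(d,*c,22).round(1))
detect(d)
P=lambda u,v,z:p2w(d,190+u/8-.45,138+v/8-.45,z)
print("timer top corners",[P(*c,45).round(1)[:2] for c in [(108,35),(362,85),(300,328),(47,280)]])
k=[P(*c,86)[:2] for c in [(155,212),(215,88),(176,215),(215,100)]]; print("key",[x.round(1) for x in k])
for nm,cs,z in [("tray",[(151,200),(215,194),(218,254),(153,262)],20),("bin",[(420,207),(489,208),(492,266),(418,265)],80)]: print(nm,[p2w(d,*c,z).round()[:2] for c in cs])
c=d["img"][185:275,140:500]; cv2.imwrite("pics/tb.png",cv2.resize(c,None,fx=2.2,fy=2.2,interpolation=cv2.INTER_CUBIC)[:,:,::-1])
E
```

```text
A [603.8 -43.4  36. ] axis -20.9 len 42.7
B [431.4  49.9  30. ] axis 107.3 len 48.2
C [522.1 140.5  36. ] axis -44.7 len 43.1
disc [524.2 -55.6  22. ]
disc [ 510.  -151.8   22. ]
disc [ 436.5 -147.7   22. ]
disc [420.4 147.9  22. ]
off 99 [331.2 166.7] xy [606.7 -43.9] axis 163.5 sd [ 5.8 10.7]
off 138 [260.6 199.5] xy [516.3 147.7] axis 136.6 sd [ 6.7 12.7]
off 134 [296.2 231.9] xy [428.   51.3] axis 106.9 sd [ 5.6 14.1]
disc 178 [335.3 197. ] xy [524.9 -54.8] axis 140.7 sd [10.3 10.5]
disc 184 [370.6 202. ] xy [ 510.4 -150.6] axis 68.9 sd [10.4 10.7]
disc 193 [369.6 228.6] xy [ 437.7 -146.2] axis 80.8 sd [10.5 10.7]
disc 190 [260.  235.2] xy [421.  148.9] axis 148.6 sd [10.4 10.6]
timer top corners [array([674.8, 305.9]), array([656.9, 218.8]), array([572. , 237.8]), array([588.9, 323.6])]
key [array([601.7, 279.8]), array([643.9, 261.4]), array([600.7, 272.9]), array([639.8, 261.3])]
tray [array([519., 447.]), array([535., 274.]), array([371., 261.]), array([351., 433.])]
bin [array([ 486., -272.]), array([ 483., -452.]), array([ 333., -449.]), array([ 336., -260.])]
```

View pics/tb.png

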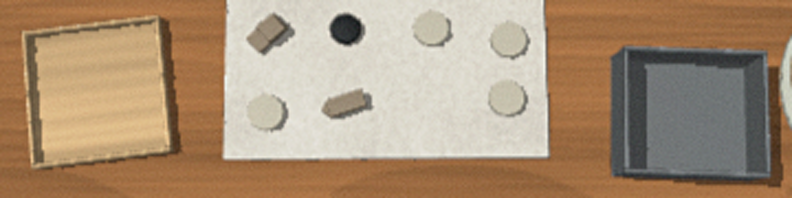

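The tray spans crop (22,32) to (180,152), at about 5° yaw. The bin rim spans (625,48) to (770,180). The automatic blobs agree with my picks, so I start with the bar offcut B.

```bash
cat >> h.py <<'E'
def plan(*wps):
    "chain of calls: each wp list [(x,y,z,yawdeg),...] = one call; prints row shift+turn"
    s=read_state(); p=s["eef_pos"]; r=s["tool_rot"]
    for call in wps:
        for x,y,z,a in call:
            t=(np.pi,0,np.radians(a)); sh,tu=rel((x,y,z),t,p,r)
            print((x,y,z,a),*[f"{q:.3f}" for q in [*sh,*tu]],"rows",np.ceil(np.linalg.norm(np.array((x,y,z))-p)/41.7),np.ceil(np.linalg.norm(tu)*90/7.16))
        p=np.array((x,y,z)); r=t; print("--")
E
python3 - <<'E'
from h import *
plan([(360,320,220,130)],[(431,50,110,107)],[(431,50,27,107)])
E
```

```text
(360, 320, 220, 130) -0.627 -0.688 0.083 -0.001 0.000 0.274 rows 7.0 4.0
--
(431, 50, 110, 107) -0.842 -0.397 0.367 0.000 -0.000 0.256 rows 8.0 4.0
--
(431, 50, 27, 107) 0.000 -0.000 0.277 0.000 0.000 0.000 rows 2.0 0.0
--
```

Call:
{"method": "move_arm", "body": {"rows": "-0.627 -0.688 0.083 0 0 0.274 -1;-0.627 -0.688 0.083 0 0 0.274 -1;-0.627 -0.688 0.083 0 0 0.274 -1;-0.627 -0.688 0.083 0 0 0.274 -1;-0.627 -0.688 0.083 0 0 0.274 -1;-0.627 -0.688 0.083 0 0 0.274 -1;-0.627 -0.688 0.083 0 0 0.274 -1;-0.627 -0.688 0.083 0 0 0.274 -1;-0.627 -0.688 0.083 0 0 0.274 -1;-0.627 -0.688 0.083 0 0 0.274 -1"}}

```text
clock: 1.03
eef_pos: [360.0, 321.1, 220.6]
tool_rot: [3.141, -0.001, 2.269]
force: [-0.7, 0.5, 0.3]
width: 85.6
gripper_force: 0.0
```

Call:
{"method": "move_arm", "body": {"rows": "-0.842 -0.397 0.367 0 0 0.256 -1;-0.842 -0.397 0.367 0 0 0.256 -1;-0.842 -0.397 0.367 0 0 0.256 -1;-0.842 -0.397 0.367 0 0 0.256 -1;-0.842 -0.397 0.367 0 0 0.256 -1;-0.842 -0.397 0.367 0 0 0.256 -1;-0.842 -0.397 0.367 0 0 0.256 -1;-0.842 -0.397 0.367 0 0 0.256 -1;-0.842 -0.397 0.367 0 0 0.256 -1;-0.842 -0.397 0.367 0 0 0.256 -1;-0.842 -0.397 0.367 0 0 0.256 -1"}}

```text
clock: 1.95
eef_pos: [431.3, 52.6, 110.5]
tool_rot: [3.141, -0.001, 1.87]
force: [-0.4, 0.9, -0.2]
width: 85.2
gripper_force: 0.0
```

Call:
{"method": "move_arm", "body": {"rows": "0 0 0.13 0 0 0 -1;0 0 0.22 0 0 0 -1;0 0 0.278 0 0 0 -1;0 0 0.278 0 0 0 -1;0 0 0.278 0 0 0 -0.2;0 0 0.278 0 0 0 1;0 0 0.278 0 0 0 1;0 0 0.278 0 0 0 1;0 0 0.278 0 0 0 1;0 0 0.278 0 0 0 1;0 0 0.278 0 0 0 1;0 0 0.278 0 0 0 1"}}

```text
clock: 2.95
eef_pos: [431.3, 51.3, 27.7]
tool_rot: [3.14, -0.002, 1.867]
force: [-0.3, 2.7, 6.4]
width: 20.3
gripper_force: 59.5
```

```bash
python3 - <<'E'
from h import *
plan([(431,51,130,107),(420,-200,135,90)],[(405,-325,130,90),(405,-325,70,90)])
E
```

```text
(431, 51, 130, 107) 0.000 -0.001 -0.341 0.001 -0.001 -0.000 rows 3.0 1.0
(420, -200, 135, 90) -0.789 -0.280 -0.360 0.001 -0.001 0.189 rows 7.0 3.0
--
(405, -325, 130, 90) -0.417 -0.050 0.017 0.000 0.000 0.000 rows 4.0 0.0
(405, -325, 70, 90) -0.417 -0.050 0.217 0.000 0.000 0.000 rows 4.0 0.0
--
```

Call:
{"method": "move_arm", "body": {"rows": "0 0 -0.12 0 0 0 1;0 0 -0.24 0 0 0 1;0 0 -0.341 0 0 0 1;-0.789 -0.28 -0.36 0 0 0.189 1;-0.789 -0.28 -0.36 0 0 0.189 1;-0.789 -0.28 -0.36 0 0 0.189 1;-0.789 -0.28 -0.36 0 0 0.189 1;-0.789 -0.28 -0.36 0 0 0.189 1;-0.789 -0.28 -0.36 0 0 0.189 1;-0.789 -0.28 -0.36 0 0 0.189 1;-0.789 -0.28 -0.36 0 0 0.189 1;-0.789 -0.28 -0.36 0 0 0.189 1"}}

```text
clock: 3.95
eef_pos: [419.1, -200.2, 134.8]
tool_rot: [-3.141, -0.002, 1.568]
force: [-0.3, 0.6, -0.5]
width: 20.6
gripper_force: 59.0
```

Call:
{"method": "move_arm", "body": {"rows": "-0.417 -0.05 0 0 0 0 1;-0.417 -0.05 0 0 0 0 1;-0.417 -0.05 0 0 0 0 1;-0.417 -0.05 0 0 0 0 1;-0.417 -0.05 0.1 0 0 0 1;-0.417 -0.05 0.217 0 0 0 1;-0.417 -0.05 0.217 0 0 0 1"}}

```text
clock: 4.53
eef_pos: [403.0, -320.6, 65.3]
tool_rot: [-3.135, -0.008, 1.572]
force: [-1.3, 0.5, -0.7]
width: 20.7
gripper_force: 59.0
```

Call:
{"method": "move_arm", "body": {"rows": "0 0 0 0 0 0 -0.2;0 0 0 0 0 0 -0.2;0 0 0 0 0 0 -0.2;0 0 0 0 0 0 -0.2;0 0 0 0 0 0 -0.2;0 0 -0.13 0 0 0 -0.2;0 0 -0.26 0 0 0 -0.2;0 0 -0.28 0 0 0 -1;0 0 -0.28 0 0 0 -1;0 0 -0.28 0 0 0 -1"}}

```text
clock: 5.37
eef_pos: [404.8, -325.4, 154.2]
tool_rot: [3.14, -0.0, 1.57]
force: [-0.5, 0.1, -0.5]
width: 84.2
gripper_force: 0.0
```

```bash
python3 - <<'E'
from h import *
d=get_image("top"); detect(d)
c=d["img"][140:280,230:510]; cv2.imwrite("pics/t1.png",cv2.resize(c,None,fx=2.5,fy=2.5)[:,:,::-1])
plan([(470,-100,140,115)],[(520,143,110,136)],[(520,143,28,136)])
E
```

```text
off 101 [331.2 166.8] xy [606.6 -44.1] axis 164.2 sd [ 5.9 10.6]
off 140 [260.5 199.4] xy [516.5 147.8] axis 137.0 sd [ 6.8 12.7]
disc 99 [334.4 192.4] xy [537.5 -52.5] axis 142.0 sd [ 4.1 17. ]
disc 95 [341.5 195.9] xy [527.8 -71.8] axis 145.9 sd [ 3.5 17.5]
disc 747 [362.9 211.9] xy [ 483.3 -129. ] axis 54.4 sd [15.7 30.5]
disc 104 [381.3 227.1] xy [ 441.6 -177.9] axis 143.0 sd [ 3.4 18.8]
disc 123 [388.3 230.9] xy [ 431.3 -196.5] axis 142.0 sd [ 4.1 17.9]
(470, -100, 140, 115) 0.750 0.218 0.045 0.000 -0.001 -0.278 rows 6.0 4.0
--
(520, 143, 110, 136) 0.664 0.493 0.100 -0.000 0.000 -0.233 rows 6.0 3.0
--
(520, 143, 28, 136) -0.000 -0.000 0.273 0.000 0.000 0.000 rows 2.0 0.0
--
```

View pics/t1.png

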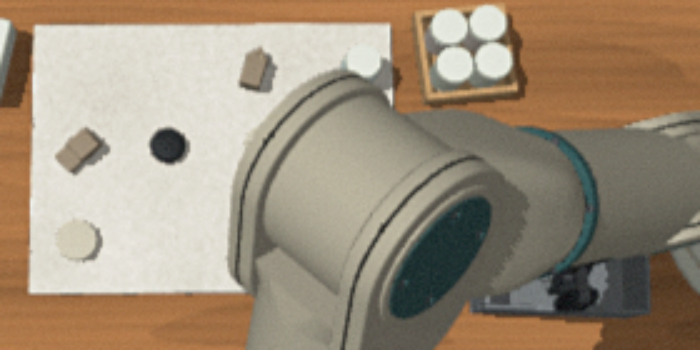

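The arm hides the right half and the bin interior. Offcuts C (80,150) and A (254,68) have not moved, and B has left the board.

Call:
{"method": "move_arm", "body": {"rows": "0.75 0.218 0.045 0 0 -0.278 -1;0.75 0.218 0.045 0 0 -0.278 -1;0.75 0.218 0.045 0 0 -0.278 -1;0.75 0.218 0.045 0 0 -0.278 -1;0.75 0.218 0.045 0 0 -0.278 -1;0.75 0.218 0.045 0 0 -0.278 -1;0.75 0.218 0.045 0 0 -0.278 -1;0.75 0.218 0.045 0 0 -0.278 -1"}}

```text
clock: 6.08
eef_pos: [469.5, -98.9, 138.9]
tool_rot: [-3.139, -0.002, 2.01]
force: [0.5, -0.3, 0.2]
width: 85.3
gripper_force: 0.0
```

Call:
{"method": "move_arm", "body": {"rows": "0.664 0.493 0.1 0 0 -0.233 -1;0.664 0.493 0.1 0 0 -0.233 -1;0.664 0.493 0.1 0 0 -0.233 -1;0.664 0.493 0.1 0 0 -0.233 -1;0.664 0.493 0.1 0 0 -0.233 -1;0.664 0.493 0.1 0 0 -0.233 -1;0.664 0.493 0.1 0 0 -0.233 -1;0.664 0.493 0.1 0 0 -0.233 -1;0.664 0.493 0.1 0 0 -0.233 -1"}}

```text
clock: 6.83
eef_pos: [520.0, 139.9, 109.7]
tool_rot: [-3.14, 0.001, 2.37]
force: [0.3, -0.2, 0.3]
width: 85.2
gripper_force: 0.0
```

Call:
{"method": "move_arm", "body": {"rows": "0 0 0.13 0 0 0 -1;0 0 0.22 0 0 0 -1;0 0 0.272 0 0 0 -1;0 0 0.272 0 0 0 -1;0 0 0.272 0 0 0 -0.2;0 0 0.272 0 0 0 1;0 0 0.272 0 0 0 1;0 0 0.272 0 0 0 1;0 0 0.272 0 0 0 1;0 0 0.272 0 0 0 1;0 0 0.272 0 0 0 1;0 0 0.272 0 0 0 1"}}

```text
clock: 7.83
eef_pos: [521.0, 142.3, 30.0]
tool_rot: [3.14, 0.001, 2.372]
force: [-0.3, 0.3, 6.8]
width: 24.5
gripper_force: 58.7
```

```bash
python3 - <<'E'
from h import *
plan([(520,143,130,136),(470,-60,135,115)],[(420,-280,135,90)],[(405,-365,130,90),(405,-365,70,90)],[(405,-365,150,90)],[(500,-180,140,130)],[(604,-43,110,162)],[(604,-43,28,162)])
E
```

```text
(520, 143, 130, 136) 0.004 0.000 -0.333 0.001 0.001 -0.001 rows 3.0 1.0
(470, -60, 135, 115) -0.347 -0.602 -0.351 0.001 0.000 0.232 rows 6.0 3.0
--
(420, -280, 135, 90) -0.594 -0.461 -0.000 0.000 -0.000 0.278 rows 6.0 4.0
--
(405, -365, 130, 90) -0.283 -0.050 0.017 0.000 0.000 0.000 rows 3.0 0.0
(405, -365, 70, 90) -0.283 -0.050 0.217 0.000 0.000 0.000 rows 3.0 0.0
--
(405, -365, 150, 90) 0.000 0.000 -0.267 0.000 0.000 0.000 rows 2.0 0.0
--
(500, -180, 140, 130) 0.617 0.317 0.033 -0.000 0.000 -0.444 rows 5.0 6.0
--
(604, -43, 110, 162) 0.127 0.559 0.100 0.000 0.000 -0.356 rows 5.0 5.0
--
(604, -43, 28, 162) 0.000 -0.000 0.273 0.000 0.000 0.000 rows 2.0 0.0
--
```

Call:
{"method": "move_arm", "body": {"rows": "0 0 -0.12 0 0 0 1;0 0 -0.24 0 0 0 1;0 0 -0.333 0 0 0 1;-0.347 -0.602 -0.351 0 0 0.232 1;-0.347 -0.602 -0.351 0 0 0.232 1;-0.347 -0.602 -0.351 0 0 0.232 1;-0.347 -0.602 -0.351 0 0 0.232 1;-0.347 -0.602 -0.351 0 0 0.232 1;-0.347 -0.602 -0.351 0 0 0.232 1;-0.347 -0.602 -0.351 0 0 0.232 1;-0.347 -0.602 -0.351 0 0 0.232 1"}}

```text
clock: 8.75
eef_pos: [469.5, -59.5, 134.3]
tool_rot: [3.141, -0.001, 2.007]
force: [0.0, -0.1, 0.4]
width: 25.3
gripper_force: 39.1
```

Call:
{"method": "move_arm", "body": {"rows": "-0.594 -0.461 0 0 0 0.278 1;-0.594 -0.461 0 0 0 0.278 1;-0.594 -0.461 0 0 0 0.278 1;-0.594 -0.461 0 0 0 0.278 1;-0.594 -0.461 0 0 0 0.278 1;-0.594 -0.461 0 0 0 0.278 1;-0.594 -0.461 0 0 0 0.278 1;-0.594 -0.461 0 0 0 0.278 1;-0.594 -0.461 0 0 0 0.278 1"}}

```text
clock: 9.5
eef_pos: [420.5, -277.4, 133.5]
tool_rot: [-3.141, -0.002, 1.575]
force: [-0.5, 0.7, -1.4]
width: 24.4
gripper_force: 64.1
```

Call:
{"method": "move_arm", "body": {"rows": "-0.283 -0.05 0 0 0 0 1;-0.283 -0.05 0 0 0 0 1;-0.283 -0.05 0 0 0 0 1;-0.283 -0.05 0 0 0 0 1;-0.283 -0.05 0.1 0 0 0 1;-0.283 -0.05 0.19 0 0 0 1;-0.283 -0.05 0.19 0 0 0 1"}}

```text
clock: 10.08
eef_pos: [404.3, -359.2, 73.0]
tool_rot: [-3.137, -0.008, 1.575]
force: [-0.3, 0.3, -0.1]
width: 24.4
gripper_force: 64.2
```

Call:
{"method": "move_arm", "body": {"rows": "0 0 0 0 0 0 -0.2;0 0 0 0 0 0 -0.2;0 0 0 0 0 0 -0.2;0 0 0 0 0 0 -0.2;0 0 0 0 0 0 -0.2;0 0 -0.13 0 0 0 -0.2;0 0 -0.26 0 0 0 -0.2;0 0 -0.267 0 0 0 -1;0 0 -0.267 0 0 0 -1"}}

```text
clock: 10.83
eef_pos: [405.6, -366.3, 159.8]
tool_rot: [3.137, 0.003, 1.571]
force: [-0.1, 0.8, -0.1]
width: 73.8
gripper_force: 0.0
```

Call:
{"method": "move_arm", "body": {"rows": "0.617 0.317 0.033 0 0 -0.444 -1;0.617 0.317 0.033 0 0 -0.444 -1;0.617 0.317 0.033 0 0 -0.444 -1;0.617 0.317 0.033 0 0 -0.444 -1;0.617 0.317 0.033 0 0 -0.444 -1;0.617 0.317 0.033 0 0 -0.444 -1;0.617 0.317 0.033 0 0 -0.444 -1;0.617 0.317 0.033 0 0 -0.444 -1;0.617 0.317 0.033 0 0 -0.444 -1"}}

```text
clock: 11.58
eef_pos: [498.5, -181.1, 147.0]
tool_rot: [-3.14, -0.0, 2.264]
force: [1.3, -0.6, 0.2]
width: 85.2
gripper_force: 0.0
```

Call:
{"method": "move_arm", "body": {"rows": "0.127 0.559 0.1 0 0 -0.356 -1;0.127 0.559 0.1 0 0 -0.356 -1;0.127 0.559 0.1 0 0 -0.356 -1;0.127 0.559 0.1 0 0 -0.356 -1;0.127 0.559 0.1 0 0 -0.356 -1;0.127 0.559 0.1 0 0 -0.356 -1;0.127 0.559 0.1 0 0 -0.356 -1;0.127 0.559 0.1 0 0 -0.356 -1;0.127 0.559 0.1 0 0 -0.356 -1"}}

```text
clock: 12.33
eef_pos: [602.7, -45.6, 117.4]
tool_rot: [-3.14, -0.0, 2.823]
force: [0.7, 0.5, -0.2]
width: 85.4
gripper_force: 0.0
```

```bash
python3 - <<'E'
from h import *
plan([(604,-43,28,162)])
E
```

```text
(604, -43, 28, 162) -0.002 0.010 0.298 -0.001 -0.000 -0.003 rows 3.0 1.0
--
```

Call:
{"method": "move_arm", "body": {"rows": "0 0.01 0.13 0 0 0 -1;0 0.01 0.24 0 0 0 -1;0 0.01 0.298 0 0 0 -1;0 0.01 0.298 0 0 0 -1;0 0.01 0.298 0 0 0 -0.2;0 0.01 0.298 0 0 0 1;0 0.01 0.298 0 0 0 1;0 0.01 0.298 0 0 0 1;0 0.01 0.298 0 0 0 1;0 0.01 0.298 0 0 0 1;0 0.01 0.298 0 0 0 1;0 0.01 0.298 0 0 0 1"}}

```text
clock: 13.33
eef_pos: [605.4, -40.2, 29.3]
tool_rot: [3.141, 0.002, 2.828]
force: [-0.8, 0.0, 6.5]
width: 22.6
gripper_force: 59.8
```

```bash
python3 - <<'E'
from h import *
plan([(604,-43,140,162),(500,-200,145,125)],[(405,-405,140,90)],[(405,-405,75,90)],[(405,-405,160,90)],[(430,-120,160,90)])
E
```

```text
(604, -43, 140, 162) 0.001 -0.010 -0.369 0.000 0.001 0.000 rows 3.0 1.0
(500, -200, 145, 125) 0.169 -0.615 -0.387 0.001 0.001 0.411 rows 6.0 6.0
--
(405, -405, 140, 90) -0.378 -0.651 0.017 0.000 -0.000 0.389 rows 6.0 5.0
--
(405, -405, 75, 90) 0.000 -0.000 0.217 0.000 0.000 0.000 rows 2.0 0.0
--
(405, -405, 160, 90) 0.000 0.000 -0.283 0.000 0.000 0.000 rows 3.0 0.0
--
(430, -120, 160, 90) 0.950 0.083 0.000 0.000 0.000 0.000 rows 7.0 0.0
--
```

Call:
{"method": "move_arm", "body": {"rows": "0 0 -0.12 0 0 0 1;0 0 -0.25 0 0 0 1;0 0 -0.369 0 0 0 1;0.169 -0.615 -0.387 0 0 0.411 1;0.169 -0.615 -0.387 0 0 0.411 1;0.169 -0.615 -0.387 0 0 0.411 1;0.169 -0.615 -0.387 0 0 0.411 1;0.169 -0.615 -0.387 0 0 0.411 1;0.169 -0.615 -0.387 0 0 0.411 1;0.169 -0.615 -0.387 0 0 0.411 1;0.169 -0.615 -0.387 0 0 0.411 1;0.169 -0.615 -0.387 0 0 0.411 1"}}

```text
clock: 14.33
eef_pos: [500.2, -198.2, 143.8]
tool_rot: [3.141, -0.001, 2.186]
force: [-0.0, 1.1, -0.5]
width: 22.7
gripper_force: 59.0
```

Call:
{"method": "move_arm", "body": {"rows": "-0.378 -0.651 0.017 0 0 0.389 1;-0.378 -0.651 0.017 0 0 0.389 1;-0.378 -0.651 0.017 0 0 0.389 1;-0.378 -0.651 0.017 0 0 0.389 1;-0.378 -0.651 0.017 0 0 0.389 1;-0.378 -0.651 0.017 0 0 0.389 1;-0.378 -0.651 0.017 0 0 0.389 1;-0.378 -0.651 0.017 0 0 0.389 1;-0.378 -0.651 0.1 0 0 0.389 1;-0.378 -0.651 0.2 0 0 0.389 1;-0.378 -0.651 0.22 0 0 0.389 1;-0.378 -0.651 0.22 0 0 0.389 1"}}

```text
clock: 15.33
eef_pos: [405.1, -401.3, 75.9]
tool_rot: [-3.139, -0.005, 1.575]
force: [-0.2, -0.4, -1.0]
width: 22.6
gripper_force: 59.1
```

Call:
{"method": "move_arm", "body": {"rows": "0 0 0 0 0 0 -0.2;0 0 0 0 0 0 -0.2;0 0 0 0 0 0 -0.2;0 0 0 0 0 0 -0.2;0 0 0 0 0 0 -0.2;0 0 -0.13 0 0 0 -0.2;0 0 -0.26 0 0 0 -0.2;0 0 -0.3 0 0 0 -1;0 0 -0.3 0 0 0 -1"}}

```text
clock: 16.08
eef_pos: [405.6, -407.1, 171.8]
tool_rot: [3.136, 0.005, 1.571]
force: [-0.3, -0.5, -0.2]
width: 74.0
gripper_force: 0.0
```

Call:
{"method": "move_arm", "body": {"rows": "0.98 0.08 0 0 0 0 -1;0.98 0.08 0 0 0 0 -1;0.98 0.08 0 0 0 0 -1;0.98 0.08 0 0 0 0 -1;0.98 0.08 0 0 0 0 -1;0.98 0.08 0 0 0 0 -1;0.98 0.08 0 0 0 0 -1;0.98 0.08 0 0 0 0 -1;0.98 0.08 0 0 0 0 -1"}}

```text
clock: 16.83
eef_pos: [428.1, -107.0, 167.0]
tool_rot: [-3.14, -0.002, 1.578]
force: [-0.4, -0.1, 0.3]
width: 85.4
gripper_force: 0.0
```

Call:
{"method": "move_arm", "body": {"rows": "1 0 -0.1 0 0 0 -1;1 0 -0.1 0 0 0 -1;1 0 -0.1 0 0 0 -1;1 0 -0.1 0 0 0 -1;1 0 -0.1 0 0 0 -1;1 0 -0.1 0 0 0 -1;1 0 -0.1 0 0 0 -1;1 0 -0.1 0 0 0 -1;1 0 -0.1 0 0 0 -1"}}

```text
clock: 17.58
eef_pos: [428.8, 191.6, 197.4]
tool_rot: [3.141, 0.0, 1.576]
force: [0.6, -0.8, -0.3]
width: 85.4
gripper_force: 0.0
```

Call:
{"method": "move_arm", "body": {"rows": "0.9 0.1 0 0 0 0 -1;0.9 0.1 0 0 0 0 -1;0.9 0.1 0 0 0 0 -1;0.9 0.1 0 0 0 0 -1;0.9 0.1 0 0 0 0 -1;0.9 0.1 0 0 0 0 -1;0.9 0.1 0 0 0 0 -1;0.9 0.1 0 0 0 0 -1;0.9 0.1 0 0 0 0 -1"}}

```text
clock: 18.33
eef_pos: [460.1, 457.1, 197.1]
tool_rot: [3.141, 0.002, 1.569]
force: [0.1, -0.3, 0.7]
width: 85.7
gripper_force: 0.0
```

```bash
python3 - <<'E'
from h import *
d=get_image("top"); detect(d)
c=d["img"][140:280,230:510]; cv2.imwrite("pics/t2.png",cv2.resize(c,None,fx=2.5,fy=2.5)[:,:,::-1])
E
```

```text
disc 181 [335.3 196.9] xy [525.  -54.7] axis 131.9 sd [10.4 10.6]
disc 182 [370.7 202.1] xy [ 510.4 -151. ] axis 159.0 sd [10.3 10.6]
disc 186 [358. 225.] xy [ 447.4 -115.1] axis 104.9 sd [10.4 10.5]
```

View pics/t2.png

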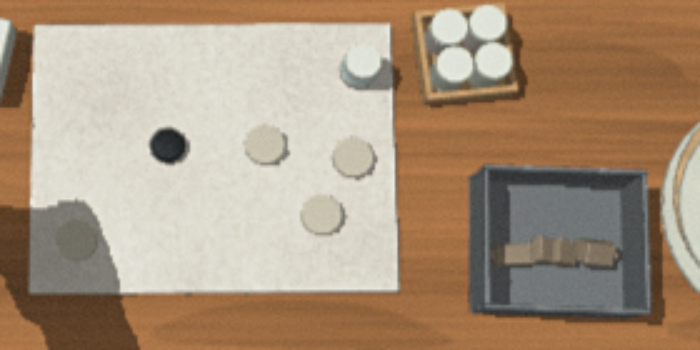

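The bin holds all three offcuts, in a row at (500–620,250). The knocked disc now stands at (322,214), world (447,-115). The disc at (75,240) is in shadow but has not moved.

```bash
python3 - <<'E'
from h import *
plan([(440,300,140,95)],[(421,148,90,95)],[(421,148,27,95)])
E
```

```text
(440, 300, 140, 95) -0.519 -0.066 0.193 0.000 0.002 -0.058 rows 5.0 1.0
--
(421, 148, 90, 95) -0.499 -0.107 0.167 0.000 0.000 0.000 rows 4.0 0.0
--
(421, 148, 27, 95) 0.000 -0.000 0.210 0.000 0.000 0.000 rows 2.0 0.0
--
```

Call:
{"method": "move_arm", "body": {"rows": "-0.519 -0.066 0.193 0 0 -0.058 -1;-0.519 -0.066 0.193 0 0 -0.058 -1;-0.519 -0.066 0.193 0 0 -0.058 -1;-0.519 -0.066 0.193 0 0 -0.058 -1;-0.519 -0.066 0.193 0 0 -0.058 -1;-0.519 -0.066 0.193 0 0 -0.058 -1;-0.519 -0.066 0.193 0 0 -0.058 -1"}}

```text
clock: 18.97
eef_pos: [439.3, 301.9, 140.6]
tool_rot: [3.141, -0.001, 1.658]
force: [-0.6, 0.8, 0.5]
width: 85.6
gripper_force: 0.0
```

Call:
{"method": "move_arm", "body": {"rows": "-0.499 -0.107 0.167 0 0 0 -1;-0.499 -0.107 0.167 0 0 0 -1;-0.499 -0.107 0.167 0 0 0 -1;-0.499 -0.107 0.167 0 0 0 -1;-0.499 -0.107 0.167 0 0 0 -1;-0.499 -0.107 0.167 0 0 0 -1;-0.499 -0.107 0.2 0 0 0 -1;-0.499 -0.107 0.3 0 0 0 -1;-0.499 -0.107 0.375 0 0 0 -1;-0.499 -0.107 0.375 0 0 0 -1"}}

```text
clock: 19.8
eef_pos: [418.8, 155.2, 25.1]
tool_rot: [-3.137, -0.005, 1.666]
force: [0.0, -0.1, -0.1]
width: 85.5
gripper_force: 0.0
```

Call:
{"method": "move_arm", "body": {"rows": "0 0 0 0 0 0 -0.2;0 0 0 0 0 0 1;0 0 0 0 0 0 1;0 0 0 0 0 0 1;0 0 0 0 0 0 1;0 0 0 0 0 0 1"}}

```text
clock: 20.3
eef_pos: [421.3, 151.6, 29.2]
tool_rot: [3.138, 0.0, 1.662]
force: [-1.0, -0.9, 10.8]
width: 40.8
gripper_force: 59.0
```

```bash
python3 - <<'E'
from h import *
s=read_state();b=s["eef_pos"]
plan([(b[0],b[1],80,95),(438.6,380,80,95)],[(438.6,403,80,95)],[(438.6,403,24,95)])
E
```

```text
(np.float64(421.3143151367822), np.float64(151.6135163912232), 80, 95) -0.000 0.001 -0.169 0.002 0.000 0.003 rows 2.0 1.0
(438.6, 380, 80, 95) 0.753 0.128 -0.169 0.002 0.000 0.003 rows 6.0 1.0
--
(438.6, 403, 80, 95) 0.076 0.007 0.000 0.000 0.000 0.000 rows 1.0 0.0
--
(438.6, 403, 24, 95) 0.000 -0.000 0.187 0.000 0.000 0.000 rows 2.0 0.0
--
```

Call:
{"method": "move_arm", "body": {"rows": "0 0 -0.08 0 0 0 1;0 0 -0.169 0 0 0 1;0 0 -0.169 0 0 0 1;0.753 0.128 -0.169 0 0 0 1;0.753 0.128 -0.169 0 0 0 1;0.753 0.128 -0.169 0 0 0 1;0.753 0.128 -0.169 0 0 0 1;0.753 0.128 -0.169 0 0 0 1;0.753 0.128 -0.169 0 0 0 1;0.753 0.128 -0.169 0 0 0 1;0.753 0.128 -0.169 0 0 0 1;0.753 0.128 -0.169 0 0 0 1"}}

```text
clock: 21.3
eef_pos: [437.6, 378.7, 78.5]
tool_rot: [3.141, 0.001, 1.662]
force: [-0.6, -0.2, -0.5]
width: 40.5
gripper_force: 60.6
```

```bash
python3 - <<'E'
from h import *
d=get_image("scene"); s=read_state(); u,v=w2p(d,s["eef_pos"]-[0,0,10]); u,v=int(u),int(v); print(u,v,s["width"],s["eef_pos"])
c=d["img"][v-45:v+45,u-60:u+60]; cv2.imwrite("pics/g1.png",cv2.resize(c,None,fx=6,fy=6,interpolation=cv2.INTER_CUBIC)[:,:,::-1])
plan([(438.6,400,80,95)],[(438.6,400,24,95)])
E
```

```text
422 229 40.44748883677844 [437.83665401 378.25487348  78.53543423]
(438.6, 400, 80, 95) 0.072 0.009 -0.005 0.000 0.001 0.001 rows 1.0 1.0
--
(438.6, 400, 24, 95) 0.000 -0.000 0.187 0.000 0.000 0.000 rows 2.0 0.0
--
```

View pics/g1.png

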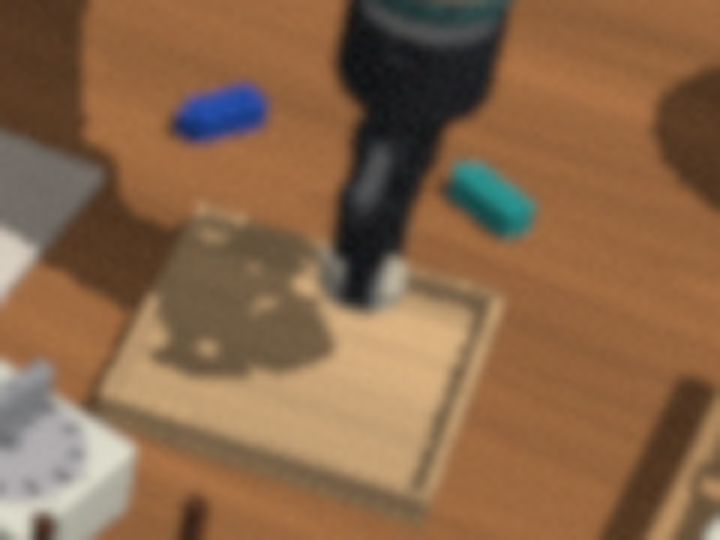

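The disc is held level at (365,280), above the tray's near side. Now I lower it.

Call:
{"method": "move_arm", "body": {"rows": "0.08 0.009 0 0 0 0 1;0.088 0.009 0 0 0 0 1;0.088 0.009 0 0 0 0 1;0.088 0.009 0.06 0 0 0 1;0.088 0.009 0.11 0 0 0 1;0.088 0.009 0.15 0 0 0 1;0.088 0.009 0.165 0 0 0 1;0.088 0.009 0.175 0 0 0 1;0.088 0.009 0.179 0 0 0 1;0.088 0.009 0.179 0 0 0 1;0.088 0.009 0.179 0 0 0 1"}}

```text
clock: 22.27
eef_pos: [438.6, 406.6, 24.9]
tool_rot: [3.141, -0.0, 1.662]
force: [-0.0, -0.2, -0.2]
width: 40.5
gripper_force: 60.7
```

Call:
{"method": "move_arm", "body": {"rows": "0 0 0.004 0 0 0 1;0 0 0.004 0 0 0 -0.3;0 0 0.004 0 0 0 -0.3;0 0 0.004 0 0 0 -0.3;0 0 0.004 0 0 0 -0.3;0 0 0.004 0 0 0 -0.3;0 0 -0.06 0 0 0 -0.3;0 0 -0.15 0 0 0 -0.4;0 0 -0.3 0 0 0 -1;0 0 -0.4 0 0 0 -1;0 0 -0.4 0 0 0 -1;0 0 -0.4 0 0 0 -1"}}

```text
clock: 23.27
eef_pos: [439.1, 407.3, 146.6]
tool_rot: [3.138, -0.003, 1.662]
force: [-0.2, -0.5, 0.0]
width: 85.2
gripper_force: 0.0
```

```bash
python3 - <<'E'
from h import *
d=get_image("top"); detect(d)
plan([(480,120,110,95)],[(525,-54,80,95)],[(525,-54,27,95)])
E
```

```text
disc 181 [335.4 197.1] xy [524.6 -55. ] axis 134.9 sd [10.4 10.6]
disc 183 [370.5 202.1] xy [ 510.3 -150.6] axis 68.7 sd [10.4 10.6]
disc 184 [358.1 225.1] xy [ 447.3 -115.3] axis 141.5 sd [10.3 10.5]
(480, 120, 110, 95) -0.965 0.052 0.116 0.000 -0.001 0.003 rows 8.0 1.0
--
(525, -54, 80, 95) -0.591 0.099 0.100 0.000 0.000 0.000 rows 5.0 0.0
--
(525, -54, 27, 95) 0.000 -0.000 0.177 0.000 0.000 0.000 rows 2.0 0.0
--
```

Call:
{"method": "move_arm", "body": {"rows": "-0.965 0.052 0.116 0 0 0 -1;-0.965 0.052 0.116 0 0 0 -1;-0.965 0.052 0.116 0 0 0 -1;-0.965 0.052 0.116 0 0 0 -1;-0.965 0.052 0.116 0 0 0 -1;-0.965 0.052 0.116 0 0 0 -1;-0.965 0.052 0.116 0 0 0 -1;-0.965 0.052 0.116 0 0 0 -1;-0.965 0.052 0.116 0 0 0 -1;-0.965 0.052 0.116 0 0 0 -1"}}

```text
clock: 24.15
eef_pos: [479.1, 119.9, 108.7]
tool_rot: [-3.139, -0.001, 1.661]
force: [0.0, 0.1, 1.4]
width: 85.6
gripper_force: 0.0
```

Call:
{"method": "move_arm", "body": {"rows": "-0.591 0.099 0.1 0 0 0 -1;-0.591 0.099 0.1 0 0 0 -1;-0.591 0.099 0.1 0 0 0 -1;-0.591 0.099 0.1 0 0 0 -1;-0.591 0.099 0.1 0 0 0 -1;-0.591 0.099 0.1 0 0 0 -1;-0.591 0.099 0.1 0 0 0 -1;-0.591 0.099 0.1 0 0 0 -1;-0.591 0.099 0.1 0 0 0 -1"}}

```text
clock: 24.9
eef_pos: [525.5, -51.0, 79.4]
tool_rot: [-3.141, -0.002, 1.666]
force: [0.5, -0.2, 0.2]
width: 85.3
gripper_force: 0.0
```

```bash
python3 - <<'E'
from h import *
plan([(525,-54.8,27,95)])
E
```

```text
(525, -54.8, 27, 95) -0.013 -0.003 0.174 -0.001 -0.001 0.005 rows 2.0 1.0
--
```

Call:
{"method": "move_arm", "body": {"rows": "-0.003 0 0.1 0 0 0 -1;-0.003 0 0.177 0 0 0 -1;-0.003 0 0.177 0 0 0 -1;-0.003 0 0.177 0 0 0 -1;-0.003 0 0.177 0 0 0 -0.2;-0.003 0 0.177 0 0 0 1;-0.003 0 0.177 0 0 0 1;-0.003 0 0.177 0 0 0 1;-0.003 0 0.177 0 0 0 1;-0.003 0 0.177 0 0 0 1;-0.003 0 0.177 0 0 0 1"}}

```text
clock: 25.82
eef_pos: [526.5, -55.0, 28.2]
tool_rot: [3.139, -0.001, 1.662]
force: [-0.6, 0.8, 10.3]
width: 41.1
gripper_force: 59.2
```

```bash
python3 - <<'E'
from h import *
s=read_state();b=s["eef_pos"]
plan([(b[0],b[1],90,95),(480,200,90,95)],[(443,353,90,95)],[(443,353,b[2]-4,95)])
E
```

```text
(np.float64(526.5082323085697), np.float64(-55.025278038676596), 90, 95) 0.000 0.000 -0.206 0.001 -0.000 0.003 rows 2.0 1.0
(480, 200, 90, 95) 0.861 -0.076 -0.206 0.001 -0.000 0.003 rows 7.0 1.0
--
(443, 353, 90, 95) 0.519 -0.078 -0.000 0.000 0.000 0.000 rows 4.0 0.0
--
(443, 353, np.float64(24.190780234526702), 95) 0.000 -0.000 0.219 0.000 0.000 0.000 rows 2.0 0.0
--
```

Call:
{"method": "move_arm", "body": {"rows": "0 0 -0.1 0 0 0 1;0 0 -0.206 0 0 0 1;0 0 -0.206 0 0 0 1;0.861 -0.076 -0.206 0 0 0.003 1;0.861 -0.076 -0.206 0 0 0.003 1;0.861 -0.076 -0.206 0 0 0.003 1;0.861 -0.076 -0.206 0 0 0.003 1;0.861 -0.076 -0.206 0 0 0.003 1;0.861 -0.076 -0.206 0 0 0.003 1;0.861 -0.076 -0.206 0 0 0.003 1;0.861 -0.076 -0.206 0 0 0.003 1;0.861 -0.076 -0.206 0 0 0.003 1"}}

```text
clock: 26.82
eef_pos: [479.6, 200.2, 88.6]
tool_rot: [3.141, 0.001, 1.659]
force: [0.7, -0.7, -0.2]
width: 40.8
gripper_force: 60.7
```

Call:
{"method": "move_arm", "body": {"rows": "0.519 -0.078 0 0 0 0 1;0.519 -0.078 0 0 0 0 1;0.519 -0.078 0 0 0 0 1;0.519 -0.078 0 0 0 0 1;0.519 -0.078 0 0 0 0 1;0.519 -0.078 0 0 0 0 1;0.519 -0.078 0 0 0 0 1;0.519 -0.078 0 0 0 0 1;0.519 -0.078 0.05 0 0 0 1;0.519 -0.078 0.1 0 0 0 1;0.519 -0.078 0.12 0 0 0 1;0.519 -0.078 0.12 0 0 0 1"}}

```text
clock: 27.82
eef_pos: [442.8, 350.9, 51.4]
tool_rot: [-3.14, 0.002, 1.654]
force: [-0.9, 0.5, -0.7]
width: 40.9
gripper_force: 60.7
```

```bash
python3 - <<'E'
from h import *
plan([(443,353,24.5,95)])
d=get_image("top")
c=d["img"][185:270,140:250]; cv2.imwrite("pics/g2.png",cv2.resize(c,None,fx=6,fy=6,interpolation=cv2.INTER_CUBIC)[:,:,::-1])
E
```

```text
(443, 353, 24.5, 95) 0.007 0.001 0.090 -0.001 0.001 -0.003 rows 1.0 1.0
--
```

View pics/g2.png

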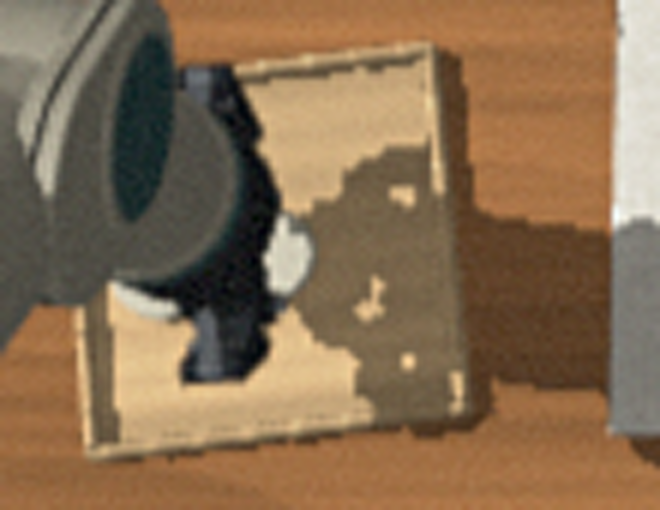

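The held disc's right edge is at (313,255), so it is centred near the tray centre (263,251). The first disc shows at lower left (145,305). I place it 2 mm to the right for clearance.

Call:
{"method": "move_arm", "body": {"rows": "-0.007 0 0.04 0 0 0 1;-0.007 0 0.07 0 0 0 1;-0.007 0 0.085 0 0 0 1;-0.007 0 0.093 0 0 0 1;-0.007 0 0.096 0 0 0 1;-0.007 0 0.099 0 0 0 1;-0.007 0 0.099 0 0 0 1;-0.007 0 0.099 0 0 0 1"}}

```text
clock: 28.53
eef_pos: [442.6, 350.7, 23.3]
tool_rot: [-3.141, -0.0, 1.657]
force: [-2.8, -1.5, 4.5]
width: 40.5
gripper_force: 61.4
```

Touching the floor, so I release.

Call:
{"method": "move_arm", "body": {"rows": "0 0 0 0 0 0 -0.3;0 0 0 0 0 0 -0.3;0 0 0 0 0 0 -0.3;0 0 0 0 0 0 -0.3;0 0 0 0 0 0 -0.3;0 0 -0.06 0 0 0 -0.3;0 0 -0.15 0 0 0 -0.4;0 0 -0.25 0 0 0 -1;0 0 -0.3 0 0 0 -1;0 0 -0.3 0 0 0 -1"}}

```text
clock: 29.37
eef_pos: [445.1, 351.8, 116.0]
tool_rot: [3.136, -0.003, 1.657]
force: [-0.3, 0.3, -0.3]
width: 85.4
gripper_force: 0.0
```

```bash
python3 - <<'E'
from h import *
d=get_image("top"); detect(d)
plan([(446,80,110,95)],[(447,-115,80,95)])
E
```

```text
disc 184 [370.6 202.1] xy [ 510.2 -150.7] axis 111.9 sd [10.3 10.8]
disc 188 [357.9 225.1] xy [ 447.3 -114.8] axis 104.2 sd [10.3 10.7]
(446, 80, 110, 95) -0.903 -0.072 0.012 0.002 -0.001 -0.000 rows 7.0 1.0
--
(447, -115, 80, 95) -0.648 -0.053 0.100 0.000 0.000 0.000 rows 5.0 0.0
--
```

```bash
python3 - <<'E'
from h import *
plan([(446,80,110,110)],[(447,-115,80,125)])
E
```

```text
(446, 80, 110, 110) -0.903 -0.072 0.012 0.002 -0.001 -0.167 rows 7.0 3.0
--
(447, -115, 80, 125) -0.612 -0.219 0.100 0.000 0.000 -0.167 rows 5.0 3.0
--
```

Call:
{"method": "move_arm", "body": {"rows": "-0.903 -0.072 0.012 0 0 -0.167 -1;-0.903 -0.072 0.012 0 0 -0.167 -1;-0.903 -0.072 0.012 0 0 -0.167 -1;-0.903 -0.072 0.012 0 0 -0.167 -1;-0.903 -0.072 0.012 0 0 -0.167 -1;-0.903 -0.072 0.012 0 0 -0.167 -1;-0.903 -0.072 0.012 0 0 -0.167 -1;-0.903 -0.072 0.012 0 0 -0.167 -1;-0.903 -0.072 0.012 0 0 -0.167 -1;-0.903 -0.072 0.012 0 0 -0.167 -1"}}

```text
clock: 30.25
eef_pos: [444.5, 80.1, 108.4]
tool_rot: [-3.14, -0.001, 1.92]
force: [0.2, 0.0, 0.2]
width: 85.3
gripper_force: 0.0
```

Call:
{"method": "move_arm", "body": {"rows": "-0.612 -0.219 0.1 0 0 -0.167 -1;-0.612 -0.219 0.1 0 0 -0.167 -1;-0.612 -0.219 0.1 0 0 -0.167 -1;-0.612 -0.219 0.1 0 0 -0.167 -1;-0.612 -0.219 0.1 0 0 -0.167 -1;-0.612 -0.219 0.1 0 0 -0.167 -1;-0.612 -0.219 0.1 0 0 -0.167 -1;-0.612 -0.219 0.1 0 0 -0.167 -1;-0.612 -0.219 0.1 0 0 -0.167 -1;-0.612 -0.219 0.1 0 0 -0.167 -1;-0.612 -0.219 0.1 0 0 -0.167 -1"}}

```text
clock: 31.17
eef_pos: [446.2, -114.0, 79.1]
tool_rot: [3.141, -0.001, 2.185]
force: [-0.3, -0.8, -0.2]
width: 85.3
gripper_force: 0.0
```

```bash
python3 - <<'E'
from h import *
plan([(447,-115,27,125)])
E
```

```text
(447, -115, 27, 125) -0.004 0.000 0.174 0.000 -0.000 0.002 rows 2.0 1.0
--
```

Call:
{"method": "move_arm", "body": {"rows": "-0.003 0 0.1 0 0 0 -1;-0.003 0 0.174 0 0 0 -1;-0.003 0 0.174 0 0 0 -1;-0.003 0 0.174 0 0 0 -1;-0.003 0 0.174 0 0 0 -0.2;-0.003 0 0.174 0 0 0 1;-0.003 0 0.174 0 0 0 1;-0.003 0 0.174 0 0 0 1;-0.003 0 0.174 0 0 0 1;-0.003 0 0.174 0 0 0 1;-0.003 0 0.174 0 0 0 1"}}

```text
clock: 32.08
eef_pos: [447.0, -116.5, 28.4]
tool_rot: [3.14, 0.001, 2.182]
force: [-1.2, 0.7, 11.7]
width: 40.7
gripper_force: 59.0
```

```bash
python3 - <<'E'
from h import *
s=read_state();b=s["eef_pos"]
plan([(b[0],b[1],95,125),(447,100,95,110)],[(447,301,95,95),(447,301,55,95)])
E
```

```text
(np.float64(447.04085546266816), np.float64(-116.51535202877864), 95, 125) -0.000 0.000 -0.222 0.001 0.001 0.000 rows 2.0 1.0
(447, 100, 95, 110) 0.591 0.414 -0.222 0.001 0.001 0.167 rows 6.0 3.0
--
(447, 301, 95, 95) 0.630 0.229 0.000 0.000 -0.000 0.167 rows 5.0 3.0
(447, 301, 55, 95) 0.630 0.229 0.133 0.000 -0.000 0.167 rows 5.0 3.0
--
```

Call:
{"method": "move_arm", "body": {"rows": "0 0 -0.1 0 0 0 1;0 0 -0.222 0 0 0 1;0 0 -0.222 0 0 0 1;0.591 0.414 -0.222 0 0 0.167 1;0.591 0.414 -0.222 0 0 0.167 1;0.591 0.414 -0.222 0 0 0.167 1;0.591 0.414 -0.222 0 0 0.167 1;0.591 0.414 -0.222 0 0 0.167 1;0.591 0.414 -0.222 0 0 0.167 1;0.591 0.414 -0.222 0 0 0.167 1;0.591 0.414 -0.222 0 0 0.167 1"}}

```text
clock: 33.0
eef_pos: [446.4, 100.2, 93.7]
tool_rot: [3.141, 0.001, 1.922]
force: [0.7, -0.6, -1.0]
width: 40.6
gripper_force: 60.9
```

Call:
{"method": "move_arm", "body": {"rows": "0.63 0.229 0 0 0 0.167 1;0.63 0.229 0 0 0 0.167 1;0.63 0.229 0 0 0 0.167 1;0.63 0.229 0 0 0 0.167 1;0.63 0.229 0 0 0 0.167 1;0.63 0.229 0 0 0 0.167 1;0.63 0.229 0 0 0 0.167 1;0.63 0.229 0 0 0 0.167 1;0.63 0.229 0.05 0 0 0.167 1;0.63 0.229 0.1 0 0 0.167 1;0.63 0.229 0.13 0 0 0.167 1;0.63 0.229 0.13 0 0 0.167 1"}}

```text
clock: 34.0
eef_pos: [446.0, 298.2, 53.3]
tool_rot: [-3.139, 0.002, 1.653]
force: [-0.8, -0.5, -0.3]
width: 40.3
gripper_force: 60.9
```

```bash
python3 - <<'E'
from h import *
plan([(447,301,24,95)])
d=get_image("top")
c=d["img"][185:270,140:250]; cv2.imwrite("pics/g3.png",cv2.resize(c,None,fx=6,fy=6,interpolation=cv2.INTER_CUBIC)[:,:,::-1])
E
```

```text
(447, 301, 24, 95) 0.009 0.004 0.098 -0.002 0.001 -0.003 rows 1.0 1.0
--
```

View pics/g3.png

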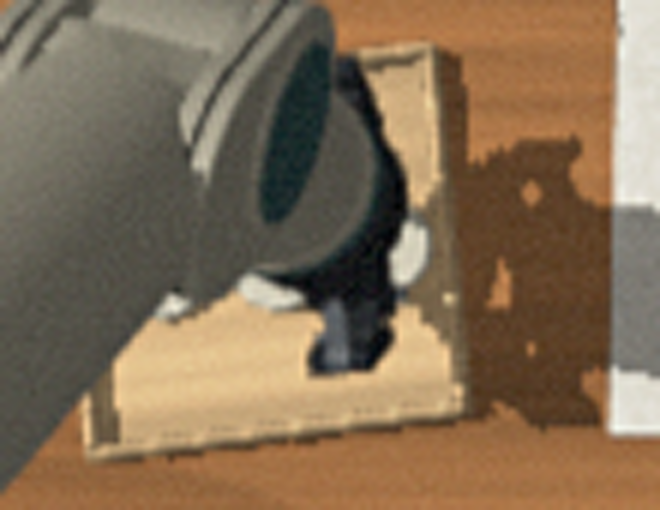

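The held disc's right edge (430,255) clears the wall, and the other two discs show at (270,290) and (170,305). By coordinates there are about 6 mm of margin on both sides.

Call:
{"method": "move_arm", "body": {"rows": "0 0 0.04 0 0 0 1;0 0 0.07 0 0 0 1;0 0 0.09 0 0 0 1;0 0 0.1 0 0 0 1;0 0 0.103 0 0 0 1;0 0 0.106 0 0 0 1;0 0 0.106 0 0 0 1;0 0 0.106 0 0 0 1"}}

```text
clock: 34.72
eef_pos: [445.9, 300.8, 23.4]
tool_rot: [-3.141, -0.001, 1.657]
force: [-2.9, -1.9, 9.0]
width: 40.3
gripper_force: 62.0
```

Call:
{"method": "move_arm", "body": {"rows": "0 0 0 0 0 0 -0.3;0 0 0 0 0 0 -0.3;0 0 0 0 0 0 -0.3;0 0 0 0 0 0 -0.3;0 0 0 0 0 0 -0.3;0 0 -0.06 0 0 0 -0.3;0 0 -0.15 0 0 0 -0.4;0 0 -0.25 0 0 0 -1;0 0 -0.35 0 0 0 -1;0 0 -0.5 0 0 0 -1;0 0 -0.5 0 0 0 -1;0 0 -0.5 0 0 0 -1"}}

```text
clock: 35.72
eef_pos: [447.8, 301.8, 175.1]
tool_rot: [3.137, -0.003, 1.658]
force: [0.3, -0.6, -0.3]
width: 85.8
gripper_force: 0.0
```

Call:
{"method": "move_arm", "body": {"rows": "-0.9 0.4 0 0 0 0 -1;-0.9 0.4 0 0 0 0 -1;-0.9 0.4 0 0 0 0 -1;-0.9 0.4 0 0 0 0 -1;-0.9 0.4 0 0 0 0 -1;-0.9 0.4 0 0 0 0 -1;-0.9 0.4 0 0 0 0 -1;-0.9 0.4 0 0 0 0 -1;-0.9 0.4 0 0 0 0 -1;-0.9 0.4 0 0 0 0 -1"}}

```text
clock: 36.55
eef_pos: [588.2, 42.8, 171.2]
tool_rot: [-3.139, -0.001, 1.656]
force: [-0.8, 0.8, 0.5]
width: 85.0
gripper_force: 0.0
```

```bash
python3 - <<'E'
from h import *
d=get_image("top"); print(read_state()["eef_pos"])
c=d["img"][130:280,140:400]; cv2.imwrite("pics/g4.png",cv2.resize(c,None,fx=3,fy=3,interpolation=cv2.INTER_CUBIC)[:,:,::-1])
c=d["img"][138:190,190:242]; cv2.imwrite("pics/timer1.png",cv2.resize(c,None,fx=8,fy=8,interpolation=cv2.INTER_CUBIC)[:,:,::-1])
E
```

```text
[587.98512565  44.14281705 171.28822467]
```

View pics/g4.png

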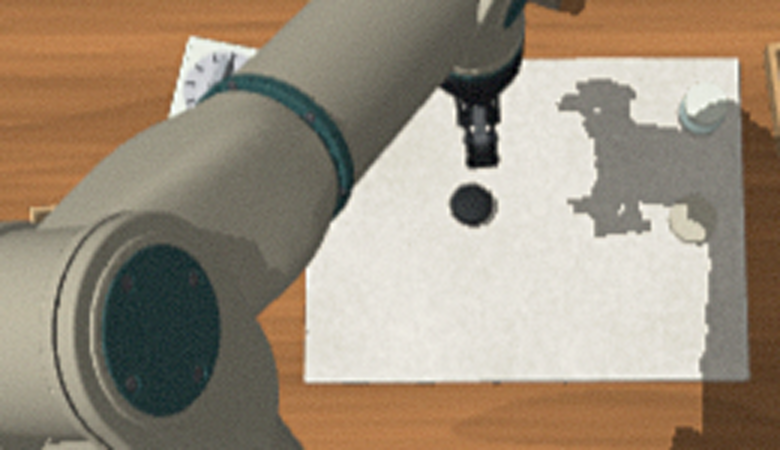

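The arm hides the tray and timer from above. The fourth disc (690,220) stays on the board. I check the tray in the scene camera.

```bash
python3 - <<'E'
from h import *
d=get_image("scene")
c=d["img"][205:285,330:455]; cv2.imwrite("pics/g5.png",cv2.resize(c,None,fx=6,fy=6,interpolation=cv2.INTER_CUBIC)[:,:,::-1])
for p in [(623,271,86),(603,279,86),(643,263,86)]: u,v=w2p(d,p); print(p,(u-330)*6,(v-205)*6)
E
```

```text
(623, 271, 86) 200.02843082091772 252.79912333095245
(603, 279, 86) 234.19700895515518 235.07990661481335
(643, 263, 86) 165.30227256729836 270.8074911769137
```

View pics/g5.png

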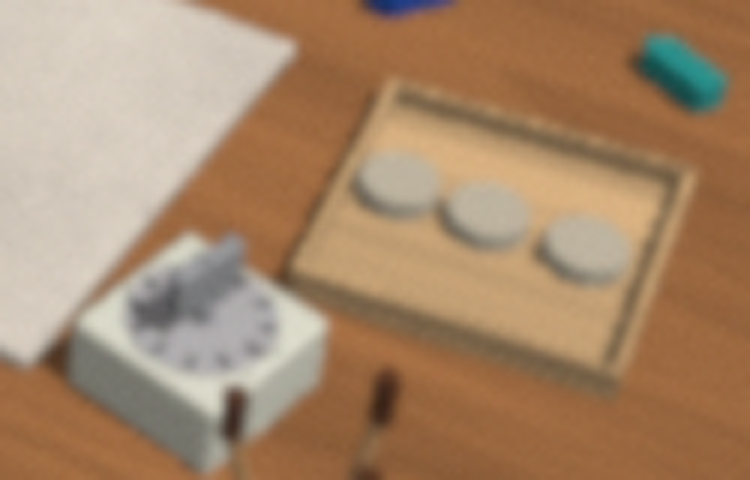

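All three discs lie flat and side by side in the tray at (397,183), (487,213) and (585,247). The key bar at (160,290)–(240,245) agrees with my measurement. Winding comes next.

```bash
python3 - <<'E'
from h import *
plan([(623,271,150,160)],[(623,271,69,160)])
E
```

```text
(623, 271, 150, 160) 0.741 0.183 0.072 -0.001 -0.002 -0.721 rows 6.0 10.0
--
(623, 271, 69, 160) 0.000 -0.000 0.270 0.000 0.000 0.000 rows 2.0 0.0
--
```

Call:
{"method": "move_arm", "body": {"rows": "0.741 0.183 0.072 0 0 -0.721 -1;0.741 0.183 0.072 0 0 -0.721 -1;0.741 0.183 0.072 0 0 -0.721 -1;0.741 0.183 0.072 0 0 -0.721 -1;0.741 0.183 0.072 0 0 -0.721 -1;0.741 0.183 0.072 0 0 -0.721 -1;0.741 0.183 0.072 0 0 -0.721 -1;0.741 0.183 0.072 0 0 -0.721 -1;0.741 0.183 0.072 0 0 -0.721 -1;0.741 0.183 0.072 0 0 -0.721 -1;0.741 0.183 0.072 0 0 -0.721 -1;0.741 0.183 0.072 0 0 -0.721 -1"}}

```text
clock: 37.65
eef_pos: [623.9, 269.7, 150.9]
tool_rot: [3.142, -0.001, 2.788]
force: [0.2, -0.5, -0.5]
width: 85.7
gripper_force: 0.0
```

Call:
{"method": "move_arm", "body": {"rows": "0 0 0 0 0 0 -1;0 0 0 0 0 0 -1"}}

```text
clock: 37.82
eef_pos: [624.4, 268.9, 151.0]
tool_rot: [-3.141, -0.0, 2.789]
force: [-0.2, 0.1, 0.3]
width: 85.3
gripper_force: 0.0
```

```bash
python3 - <<'E'
from h import *
plan([(623,271,69,160)]); s=read_state(); print(s["eef_pos"],s["tool_rot"],s["qpos"])
E
```

```text
(623, 271, 69, 160) 0.007 0.005 0.273 -0.000 -0.000 -0.002 rows 2.0 1.0
--
[624.43365534 268.94572807 150.97138333] [-3.14132027e+00 -1.43829697e-04  2.78888330e+00] [-0.72037404  0.82796523  0.50251202  1.52006054 -0.46411467  0.914514
  1.15015349]
```

Call:
{"method": "move_arm", "body": {"rows": "0.007 0.005 0.1 0 0 0 -1;0.007 0.005 0.2 0 0 0 -1;0.007 0.005 0.273 0 0 0 -1;0.007 0.005 0.273 0 0 0 -1;0.007 0.005 0.273 0 0 0 0;0.007 0.005 0.273 0 0 0 0.3;0.007 0.005 0.273 0 0 0 1;0.007 0.005 0.273 0 0 0 1;0.007 0.005 0.273 0 0 0 1;0.007 0.005 0.273 0 0 0 1;0.007 0.005 0.273 0 0 0 1;0.007 0.005 0.273 0 0 0 1"}}

```text
clock: 38.82
eef_pos: [624.4, 272.5, 70.4]
tool_rot: [3.138, 0.002, 2.791]
force: [1.1, 3.4, 4.6]
width: 8.9
gripper_force: 60.2
```

Call:
{"method": "move_arm", "body": {"rows": "0 0 0 0 0 0.06 1;0 0 0 0 0 0.12 1;0 0 0 0 0 0.18 1;0 0 0 0 0 0.24 1;0 0 0 0 0 0.3 1;0 0 0 0 0 0.36 1;0 0 0 0 0 0.42 1;0 0 0 0 0 0.48 1;0 0 0 0 0 0.54 1;0 0 0 0 0 0.6 1;0 0 0 0 0 0.66 1;0 0 0 0 0 0.66 1"}}

```text
clock: 39.82
eef_pos: [624.9, 273.0, 70.4]
tool_rot: [3.137, -0.002, 1.75]
force: [3.8, 4.6, 2.8]
width: 9.3
gripper_force: 60.2
```

```bash
python3 - <<'E'
from h import *
s=read_state(); print(s["eef_pos"],np.degrees(s["tool_rot"]),s["qpos"],s["force"],s["torque"])
E
```

```text
[624.91415891 273.04579846  70.37392468] [ 1.79747588e+02 -1.15722971e-01  1.00292095e+02] [-0.82402632  0.9973104   0.70906514  1.56365702 -0.78970762  0.88110434
  0.35874292] [3.75482291 4.63595052 2.829617  ] [ 0.89263549 -0.53862186 -0.09246112]
```

Call:
{"method": "move_arm", "body": {"rows": "0 0 0 0 0 0.06 1;0 0 0 0 0 0.12 1;0 0 0 0 0 0.18 1;0 0 0 0 0 0.24 1;0 0 0 0 0 0.3 1;0 0 0 0 0 0.36 1;0 0 0 0 0 0.42 1;0 0 0 0 0 0.48 1;0 0 0 0 0 0.54 1;0 0 0 0 0 0.6 1;0 0 0 0 0 0.66 1;0 0 0 0 0 0.66 1"}}

```text
clock: 40.82
eef_pos: [625.7, 272.8, 70.4]
tool_rot: [3.14, -0.006, 0.714]
force: [5.3, 4.6, 3.3]
width: 8.7
gripper_force: 60.1
```

```bash
python3 - <<'E'
from h import *
s=read_state(); print(s["eef_pos"],np.degrees(s["tool_rot"]),s["qpos"],s["force"],s["torque"])
E
```

```text
[625.68133478 272.83087741  70.42756744] [179.90556491  -0.33534437  40.89525017] [-0.91469977  1.08882128  0.93363723  1.56596401 -0.9962758   1.01380151
 -0.53359945] [5.33353537 4.60596506 3.33472984] [ 0.94041855 -0.90088851 -0.01520353]
```

Call:
{"method": "move_arm", "body": {"rows": "0 0 0 0 0 0.06 1;0 0 0 0 0 0.12 1;0 0 0 0 0 0.18 1;0 0 0 0 0 0.24 1;0 0 0 0 0 0.3 1;0 0 0 0 0 0.36 1;0 0 0 0 0 0.42 1;0 0 0 0 0 0.48 1;0 0 0 0 0 0.54 1;0 0 0 0 0 0.6 1;0 0 0 0 0 0.66 1;0 0 0 0 0 0.66 1"}}

```text
clock: 41.82
eef_pos: [625.9, 272.0, 70.4]
tool_rot: [-3.138, -0.005, -0.324]
force: [5.7, 3.8, 1.6]
width: 8.5
gripper_force: 59.9
```

```bash
python3 - <<'E'
from h import *
s=read_state(); print(s["eef_pos"],np.degrees(s["tool_rot"]),s["qpos"],s["force"],s["torque"])
E
```

```text
[625.85373819 272.03550925  70.42708809] [-179.79114338   -0.27919864  -18.54114782] [-0.94363732  1.13164042  1.02120626  1.56735852 -1.07006282  1.07532327
 -1.52334623] [5.73364385 3.82504757 1.57177962] [ 0.73307856 -1.07772197 -0.03268913]
```

Call:
{"method": "move_arm", "body": {"rows": "0 0 0 0 0 0 0;0 0 0 0 0 0 -0.5;0 0 0 0 0 0 -1;0 0 0 0 0 0 -1;0 0 0 0 0 0 -1;0 0 0 0 0 0 -1;0 0 -0.1 0 0 0 -1;0 0 -0.2 0 0 0 -1;0 0 -0.25 0 0 0 -1;0 0 -0.25 0 0 0 -1;0 0 -0.25 0 0 0 -1"}}

```text
clock: 42.73
eef_pos: [623.5, 271.0, 144.9]
tool_rot: [-3.14, -0.001, -0.32]
force: [-0.6, 0.3, -0.9]
width: 85.6
gripper_force: 0.0
```

Call:
{"method": "move_arm", "body": {"rows": "0 0 0 0 0 -0.08 -1;0 0 0 0 0 -0.16 -1;0 0 0 0 0 -0.24 -1;0 0 0 0 0 -0.32 -1;0 0 0 0 0 -0.4 -1;0 0 0 0 0 -0.48 -1;0 0 0 0 0 -0.56 -1;0 0 0 0 0 -0.64 -1;0 0 0 0 0 -0.72 -1;0 0 0 0 0 -0.8 -1;0 0 0 0 0 -0.86 -1;0 0 0 0 0 -0.86 -1"}}

```text
clock: 43.73
eef_pos: [622.2, 270.9, 142.7]
tool_rot: [-3.139, 0.001, 1.033]
force: [1.0, -0.8, -0.4]
width: 85.5
gripper_force: 0.0
```

Call:
{"method": "move_arm", "body": {"rows": "0 0 0 0 0 -0.08 -1;0 0 0 0 0 -0.16 -1;0 0 0 0 0 -0.24 -1;0 0 0 0 0 -0.32 -1;0 0 0 0 0 -0.4 -1;0 0 0 0 0 -0.48 -1;0 0 0 0 0 -0.56 -1;0 0 0 0 0 -0.64 -1;0 0 0 0 0 -0.72 -1;0 0 0 0 0 -0.8 -1;0 0 0 0 0 -0.86 -1;0 0 0 0 0 -0.86 -1"}}

```text
clock: 44.73
eef_pos: [622.5, 270.6, 143.0]
tool_rot: [-3.14, -0.002, 2.381]
force: [0.1, 0.3, -0.7]
width: 85.4
gripper_force: 0.0
```

```bash
python3 - <<'E'
from h import *
plan([(624,271,135,161.5)],[(624,271,69,161.5)]); s=read_state(); print(s["eef_pos"],s["qpos"])
d=get_image("scene")
c=d["img"][205:285,330:455]; cv2.imwrite("pics/g6.png",cv2.resize(c,None,fx=6,fy=6,interpolation=cv2.INTER_CUBIC)[:,:,::-1])
E
```

```text
(624, 271, 135, 161.5) -0.003 0.004 0.027 -0.001 -0.001 -0.279 rows 1.0 4.0
--
(624, 271, 69, 161.5) 0.000 -0.000 0.220 0.000 0.000 0.000 rows 2.0 0.0
--
[622.45668528 270.6114366  143.01597565] [-0.69314347  0.82499809  0.44296051  1.52612556 -0.41893824  0.88815112
  0.70306899]
```

View pics/g6.png

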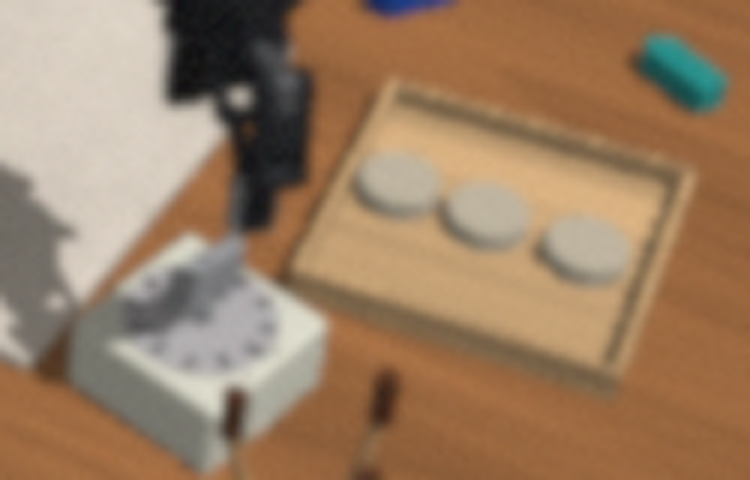

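The bar at (150,300)–(240,245) is back along its first line after a half turn, and the tray is unchanged. Regrip.

Call:
{"method": "move_arm", "body": {"rows": "0 0 0.02 0 0 -0.08 -1;0 0 0.02 0 0 -0.16 -1;0 0 0.02 0 0 -0.24 -1;0 0 0.02 0 0 -0.279 -1;0 0 0.02 0 0 -0.279 -1;0 0 0.02 0 0 -0.279 -1;0 0 0.1 0 0 -0.279 -1;0 0 0.2 0 0 -0.279 -1;0 0 0.245 0 0 -0.279 -1;0 0 0.245 0 0 -0.279 -1;0 0 0.245 0 0 -0.279 -1"}}

```text
clock: 45.7
eef_pos: [622.8, 270.6, 70.1]
tool_rot: [-3.14, -0.001, 2.818]
force: [1.2, -0.3, 0.9]
width: 85.3
gripper_force: 0.0
```

Call:
{"method": "move_arm", "body": {"rows": "0 0 0 0 0 0 0;0 0 0 0 0 0 0.3;0 0 0 0 0 0 1;0 0 0 0 0 0 1;0 0 0 0 0 0 1;0 0 0 0 0 0 1;0 0 0 0 0 0 1;0 0 0 0 0 0 1"}}

```text
clock: 46.37
eef_pos: [624.0, 272.6, 71.4]
tool_rot: [3.139, 0.001, 2.821]
force: [1.0, 3.1, 3.0]
width: 8.7
gripper_force: 60.1
```

Call:
{"method": "move_arm", "body": {"rows": "0 0 0 0 0 0.06 1;0 0 0 0 0 0.12 1;0 0 0 0 0 0.18 1;0 0 0 0 0 0.24 1;0 0 0 0 0 0.3 1;0 0 0 0 0 0.36 1;0 0 0 0 0 0.42 1;0 0 0 0 0 0.48 1;0 0 0 0 0 0.54 1;0 0 0 0 0 0.6 1;0 0 0 0 0 0.66 1;0 0 0 0 0 0.66 1"}}

```text
clock: 47.37
eef_pos: [624.8, 273.4, 71.4]
tool_rot: [3.137, -0.002, 1.78]
force: [3.7, 5.8, -0.4]
width: 8.9
gripper_force: 60.1
```

Call:
{"method": "move_arm", "body": {"rows": "0 0 0 0 0 0.06 1;0 0 0 0 0 0.12 1;0 0 0 0 0 0.18 1;0 0 0 0 0 0.24 1;0 0 0 0 0 0.3 1;0 0 0 0 0 0.36 1;0 0 0 0 0 0.42 1;0 0 0 0 0 0.48 1;0 0 0 0 0 0.54 1;0 0 0 0 0 0.6 1;0 0 0 0 0 0.6 1;0 0 0 0 0 0.6 1"}}

```text
clock: 48.37
eef_pos: [625.8, 273.1, 71.4]
tool_rot: [3.139, -0.006, 0.841]
force: [6.4, 5.3, -1.3]
width: 9.3
gripper_force: 59.8
```

```bash
python3 - <<'E'
from h import *
s=read_state(); print(s["eef_pos"],np.degrees(s["tool_rot"]),s["qpos"],s["force"],s["torque"])
E
```

```text
[625.80617135 273.13484269  71.41760862] [179.86227169  -0.34264258  48.20087754] [-0.85806721  1.0251188   0.78812867  1.56349537 -0.86360541  0.92362335
 -0.49715163] [ 6.38775995  5.28997862 -1.30346764] [ 1.04870751 -1.25394303 -0.04937307]
```

Call:
{"method": "move_arm", "body": {"rows": "0 0 0 0 0 0.04 1;0 0 0 0 0 0.08 1;0 0 0 0 0 0.12 1;0 0 0 0 0 0.16 1;0 0 0 0 0 0.2 1;0 0 0 0 0 0.24 1;0 0 0 0 0 0.28 1;0 0 0 0 0 0.3 1;0 0 0 0 0 0.3 1"}}

```text
clock: 49.12
eef_pos: [626.1, 272.7, 71.4]
tool_rot: [3.142, -0.007, 0.369]
force: [6.7, 4.6, -1.6]
width: 8.9
gripper_force: 59.7
```

```bash
cat > t.py <<'E'
from h import *
s=read_state(); print(s["eef_pos"],np.degrees(s["tool_rot"])[2],s["force"],s["torque"],s["tau"][6],s["width"])
E
python3 t.py
```

```text
[626.06848203 272.68916148  71.38578192] 21.138685992323087 [ 6.74553604  4.58776141 -1.63192877] [ 0.952704   -1.37657115 -0.02450497] -0.23149576038122177 8.932021007987455
```

Call:
{"method": "move_arm", "body": {"rows": "0 0 0 0 0 0.02 1;0 0 0 0 0 0.04 1;0 0 0 0 0 0.06 1;0 0 0 0 0 0.06 1"}}

```text
clock: 49.45
eef_pos: [626.1, 272.6, 71.4]
tool_rot: [-3.141, -0.007, 0.275]
force: [7.0, 4.0, -1.5]
width: 9.3
gripper_force: 59.7
```

```bash
python3 t.py
```

```text
[626.10439538 272.63541222  71.38890665] 15.754771653344694 [ 6.99218972  4.04895449 -1.48313303] [ 0.8941577  -1.39740327  0.02032273] -0.2845392934978008 9.264021300524389
```

Call:
{"method": "move_arm", "body": {"rows": "0 0 0 0 0 0.02 1;0 0 0 0 0 0.03 1;0 0 0 0 0 0.03 1"}}

```text
clock: 49.7
eef_pos: [626.2, 272.6, 71.4]
tool_rot: [-3.142, -0.006, 0.231]
force: [6.6, 4.0, -2.3]
width: 9.1
gripper_force: 65.4
```

```bash
python3 t.py
```

```text
[626.15108726 272.59318594  71.43832949] 13.261619108474667 [ 6.61035746  3.98634462 -2.28071607] [ 0.78960575 -1.43142526  0.94752795] -1.100015603005886 9.088348815217502
```

Call:
{"method": "move_arm", "body": {"rows": "0 0 0 0 0 0.02 1;0 0 0 0 0 0.03 1;0 0 0 0 0 0.03 1"}}

```text
clock: 49.95
eef_pos: [626.2, 272.6, 71.5]
tool_rot: [3.141, -0.006, 0.187]
force: [7.4, 3.0, -1.8]
width: 8.8
gripper_force: 82.6
```

```bash
python3 t.py
```

```text
[626.1985536  272.59860284  71.5218446 ] 10.69189919238824 [ 7.35726799  2.96702796 -1.77063584] [ 0.71311621 -1.42929418  1.56490268] -1.742916852235794 8.792831344194221
```

Call:
{"method": "move_arm", "body": {"rows": "0 0 0 0 0 0.02 1;0 0 0 0 0 0.03 1;0 0 0 0 0 0.03 1"}}

```text
clock: 50.2
eef_pos: [626.2, 272.6, 71.5]
tool_rot: [3.141, -0.006, 0.142]
force: [6.2, 2.6, -2.1]
width: 8.9
gripper_force: 102.9
```

```bash
python3 t.py
```

```text
[626.17245893 272.55209527  71.5149068 ] 8.119139228502775 [ 6.19663961  2.64187617 -2.05666129] [ 0.62833258 -1.51970377  2.26047711] -2.367410659790039 8.900929775807366
```

The stop is firm, with torque rising to 2.3 N m. I relax it slightly, still loaded clockwise, then open and rise.

Call:
{"method": "move_arm", "body": {"rows": "0 0 0 0 0 -0.03 1;0 0 0 0 0 -0.045 1;0 0 0 0 0 -0.045 0;0 0 0 0 0 -0.045 -0.5;0 0 0 0 0 -0.045 -1;0 0 0 0 0 -0.045 -1;0 0 0 0 0 -0.045 -1;0 0 0 0 0 -0.045 -1;0 0 -0.1 0 0 -0.045 -1;0 0 -0.2 0 0 -0.045 -1;0 0 -0.35 0 0 -0.045 -1;0 0 -0.45 0 0 -0.045 -1"}}

```text
clock: 51.2
eef_pos: [623.4, 270.3, 207.9]
tool_rot: [3.141, -0.0, 0.204]
force: [1.3, -0.1, 0.7]
width: 85.6
gripper_force: 0.0
```

```bash
python3 t.py; python3 - <<'E'
from h import *
a=get_image("top")["img"]; b=get_image("scene")["img"]
s=cv2.resize(b[140:285,180:455],None,fx=2.8,fy=2.8,interpolation=cv2.INTER_CUBIC)
cv2.imwrite("pics/final.png",s[:,:,::-1])
E
```

```text
[623.35231611 270.32481089 207.91199255] 11.665593608635387 [ 1.29332597 -0.09654628  0.70166832] [ 0.01659523 -0.07040596  0.01991628] 0.26941590942442417 85.63961936829308
```

View pics/final.png

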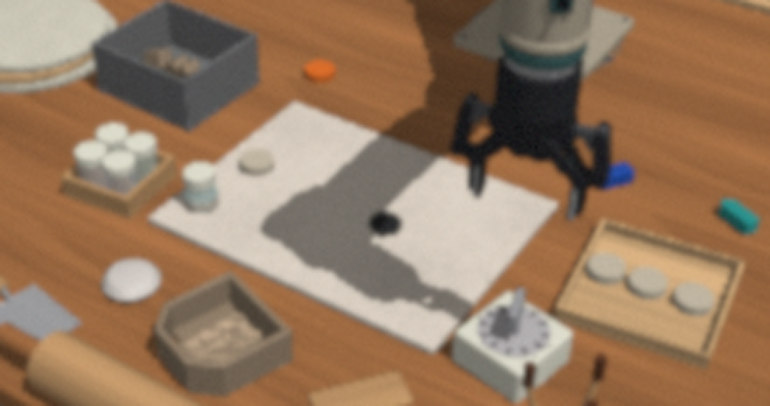

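The final view shows the offcuts in the bin (170,60), three discs flat in the tray (605–693,268–298) and the fourth on the board (257,160). The pebble and jar are in place, and the key is wound and released.

```bash
python3 -c "
from cell import *
print(finish_job())"
```

```text
the job is handed in; nothing more can be done
None
```

The job is handed in: the three offcuts present are in the bin, three discs lie flat side by side in the tray, the fourth is still on the board, and the timer key is wound to its stop.

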